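# Fit the filter capacitors and lock the clamp

## Task

Drop the three capacitors, one by one, into the cups of their own size in the open amplifier chassis, upright and fully home. Then take the fork key from its stand, set it over the cam screw at the end of the clamp rail and turn the screw clockwise to its stop, and hang the key back in its stand. Leave the other things on the bench where they are.

Things in the scene. Friction and masses are not known exactly. Their poses are not given: they have to be found in the camera images.
- chassis: open aluminium amplifier chassis, fixed: 240 (x) by 300 (y) by 50 mm tall, walls and floor 3 mm. Origin under its centre, z up. In its frame the three cups stand in a row near x = -55, y = -90, -10 and +70 mm (within 6 mm; which size is where varies). A clamp rail 8 mm thick, top 33 mm above the bench, runs along y behind them at x = -12 mm, from y = -120 mm to the screw at y = +115 mm.
- heatsink (a point): centre of the top of the black finned heatsink in the chassis, behind the rail: 30 (chassis x) by 150 (y) mm, top 63 mm above the bench, its centre at x = 15, y = -45 mm in the chassis frame. Beyond it stand a transformer (top 65 mm; x 43 to 109, y -123 to -37 mm) and a relay bank (top 31 mm; x 65 to 105, y 30 to 120 mm).
- cam_screw (a joint): turn of the captive cam screw at the +y end of the clamp rail, about a vertical axis: 0 = bar of its head square across the rail (unlocked), growing clockwise seen from above, stop at 1.57 rad = bar in line with the rail (locked). Starts between 0 and 0.3; about 0.06 N m of friction; stays where it is left.
- screw_head (a point): point on the screw's axis at the top of its head, 40 mm above the bench. The head is an upright brass bar 20 mm long (along this point's x, which turns with the screw), 4 mm thick, 8 mm tall, on a disc of 22 mm diameter whose top is 8 mm below this point.
- key: fork key, upright in its stand, 110 mm tall, 90 g. Origin at the centre of its lower tip, z up. Two flat prongs 20 mm long (along x), 4 mm thick, with an 8 mm slot between them (along the key's x, open below and at both ends, 10 mm deep). They go astride the bar of the screw head, slot along the bar, down to the disc; with the play the key turns some 0.2 rad before the screw follows.
- key_handle (a point): centre of the key's handle, 85 mm above its tip, on its axis: black, 20 by 20 mm square, sides along the key's x and y, 50 mm tall (60 to 110 mm above the tip). Just below it is a round collar of 38 mm diameter, 55 to 60 mm above the tip; below that a shank of 10 mm diameter.
- key_stand: dark steel block 50 by 50 by 60 mm tall, fixed, with a vertical square hole 31 mm wide right through its middle; origin under its centre, z up. The key hangs in it with its collar flat on the block's top (key origin then 5 mm above the bench), 2.5 mm or more loose either way, and goes in at any yaw.
- cap_small: small capacitor: upright plain cylinder with a blue sleeve and bare aluminium top, 25 mm diameter, 50 mm tall, free on the bench. Origin at the centre of its underside, z up.
- cup_small: black cup for the small capacitor, in the chassis: round, bore 30 mm, outside diameter 38 mm, 22 mm tall, bottom 3 mm thick, fixed. Origin at the centre of its underside, 3 mm above the bench, z up; a capacitor fully home stands 3 mm above this origin.
- cap_medium: medium capacitor: upright plain cylinder with a blue sleeve and bare aluminium top, 32 mm diameter, 50 mm tall, free on the bench. Origin at the centre of its underside, z up.
- cup_medium: black cup for the medium capacitor, in the chassis: round, bore 37 mm, outside diameter 45 mm, 22 mm tall, bottom 3 mm thick, fixed. Origin at the centre of its underside, 3 mm above the bench, z up; a capacitor fully home stands 3 mm above this origin.
- cap_large: large capacitor: upright plain cylinder with a blue sleeve and bare aluminium top, 40 mm diameter, 50 mm tall, free on the bench. Origin at the centre of its underside, z up.
- cup_large: black cup for the large capacitor, in the chassis: round, bore 45 mm, outside diameter 53 mm, 22 mm tall, bottom 3 mm thick, fixed. Origin at the centre of its underside, 3 mm above the bench, z up; a capacitor fully home stands 3 mm above this origin.
- solder_spool: bystander: small metal spool, 44 mm diameter, 40 mm tall, upright, origin under its centre.
- flux_jar: bystander: small amber jar, 42 mm diameter, 52 mm tall, origin under its centre.
- relay: bystander: clear box-shaped relay, 34 by 28 by 36 mm tall, origin under its centre.
- potentiometer: bystander: round metal potentiometer standing shaft up, 38 mm diameter, body 22 mm tall, 52 mm to the shaft's tip, origin under its centre.
- tape_roll: bystander: roll of black tape lying flat, 68 mm diameter, 19 mm tall, origin under its centre.
- multimeter: bystander: red multimeter lying on its back, 180 (x) by 85 by 34 mm, origin under its centre.
- screwdriver: bystander: screwdriver lying along its x, about 200 mm long; not needed for this job.
Things that resemble listed ones, but are neither listed nor needed, are in the scene too. What is shaped like the cap_medium but pink is not meant.

How it is judged (in metres and radians):
On the way, in this order (a step that is already met when the one before it is completed fails the run):
1. all three capacitors are home in their own cups, with the screw not yet turned (horizontal distance between cap_small and cup_small below 0.0045 m and z of cap_small in the frame of cup_small between -0.002 and 0.006 m and angle between each of cap_small, cap_medium, cap_large's own z axis and vertical below 0.1 rad and horizontal distance between cap_medium and cup_medium below 0.0045 m and z of cap_medium in the frame of cup_medium between -0.002 and 0.006 m and horizontal distance between cap_large and cup_large below 0.0045 m and z of cap_large in the frame of cup_large between -0.002 and 0.006 m and value of joint cam_screw below 0.5 rad), for 0.2 s.
2. the screw is turned to its stop with the key astride it (value of joint cam_screw above 1.35 rad and distance between key and screw_head below 0.018 m), for 0.1 s.
At the end, for the whole second after the job is handed in: Each capacitor on the bottom of its cup (within 3 mm), centred within 4.5 mm, upright within 0.1 rad; screw beyond 1.35 rad; key upright (0.1 rad) in its stand, tip within 8 mm of the hole axis, collar within 4 mm of the stand top; all at rest (horizontal distance between cap_small and cup_small below 0.0045 m and z of cap_small in the frame of cup_small between -0.002 and 0.006 m and angle between each of cap_small, cap_medium, cap_large, key's own z axis and vertical below 0.1 rad and horizontal distance between cap_medium and cup_medium below 0.0045 m and z of cap_medium in the frame of cup_medium between -0.002 and 0.006 m and horizontal distance between cap_large and cup_large below 0.0045 m and z of cap_large in the frame of cup_large between -0.002 and 0.006 m and value of joint cam_screw above 1.35 rad and horizontal distance between key and key_stand below 0.008 m and z of key in the frame of key_stand between 0.002 and 0.009 m and linear speed of each of cap_small, cap_medium, cap_large, key below 0.02 m/s); the robot touches nothing.
It fails at once if another thing on the bench is moved by more than 30 mm (distance of any of solder_spool, flux_jar, relay, potentiometer, tape_roll, multimeter, screwdriver from where it was at the start of the episode above 0.03 m).
It also fails if it takes over 72 s, if anything falls off the work surface, if the arm or the gripper's body presses on something with over 40 N, if the wrist force passes 120 N, or if a joint passes its speed limit or range.

## Robot

A 7-joint arm with a two-finger parallel gripper is mounted at the origin on the work surface. World frame = base frame: x ahead of the robot, y to its left, z up, the work surface at z = 0. Lengths are in mm, angles in rad, forces in N, time in s.
With the tool pointing down it reaches from about 350 to 775 mm from the base axis. Payload 3.1 kg.
Tool frame: the origin (TCP) lies midway between the tips of the shut fingers; the grasp point (between the pads) lies env.grip_depth behind it (env.grip_depth is the distance from the TCP to the grasp point, in mm); z points along the fingers, y is the direction in which the jaws open and shut (so a half turn about z gives the same grasp; the last joint's range is limited). The gripper opens to 85 mm and grips with 20 to 120 N. Pads are 22 mm wide; open, the fingers measure 114 mm over their backs; the gripper's body (76 mm by 85 mm) begins 54 mm behind the grasp point. The pads swing forward as they close: fully open they stand 13 mm farther back than shut.
Start: joints at [1.18, 0.311, 0.014, 1.512, -0.004, 1.319, -0.027], TCP at [188.007, -516.886, 231.304] pointing down, gripper open.
Joint ranges: [-2.7, 2.7], [-0.3, 1.91], [-1.27, 1.3], [0.12, 2.57], [-1.44, 4.58], [0.2, 2.03], [-3.05, 3.05]. Speed limits (rad/s): [2.79, 2.79, 3.14, 3.14, 3.14, 3.14, 3.14].

## Interface

Orientations are given as a unit quaternion [x, y, z, w].
In Python, from station import env gives the robot as it stands.
- The arm moves only by the tool jog_arm, never from a script. Its argument "motion" is a list of rows, each a list of 2 entries, a list of its own where there are three numbers: the shift along the tool's x, y, z scaled (see below), then the turn about the tool's z scaled (see below). A call has 1 to 8 rows; each row is the pose to reach, as a shift and turn from the pose commanded when the call began, along the tool's axes at that moment, turning the shorter way round; what a row does not reach only later rows make up. The controller multiplies each number of a shift by 0.4 m and each number of a turn by 180 degrees. A row lasts 1/12 s, in which the tool goes at most 41.7 mm and 7.16 degrees, less where a joint would pass 70% of its speed; a pose out of reach is approached as far as the arm can. A call with a number of a shift or a turn outside -1 to 1 is refused whole. A call with a gripper value outside its range is refused whole. "claw" is the closure in counts, from 0 (fully open) to 255 (shut), set as the call begins (left out, the last holds). The fingers move at their own pace and stop on an object; the grip force is fixed at half the most. Time passes only in rows, so rows that repeat a pose let the fingers close. It gives the time, the measured TCP pose, the force and the opening at its end, in the units of the state.
- env.sense(): the state, without advancing time (a new reading comes with each control period).
- env.capture(name): name is "scene" or "top" or "wrist"; returns a dict with "frame" (420x560x3 uint8, red, green, blue), "range_z" (420x560 float32, mm along the optical axis (not along the pixel's ray), 0 where there is no reading), "fx", "fy", "cx", "cy" (pixels), "rvec" (rotation vector, rad) and "tvec" (3), from world to camera coordinates, as OpenCV has them. Camera axes: x right, y down, z forward; pixel columns grow to the right and rows downward; lengths in mm; the calibration is good to about 2 mm. The wrist camera is an equidistant fisheye: a pixel r from the principal point sees the ray r / f radians off the axis. A picture is of the moment at which its call begins.
- env.finish_job(): hands the job in, once; it reports no verdict.
The state is a dict: "time_s": time; "joints": joint angles; "joint_velocities": joint speeds; "joint_torque": joint torques, N m; "eef_pos": TCP position; "orientation": TCP orientation; "wrist_force": force on the tool from outside, world axes, zero at the start; "wrist_torque": the same for the moment, N m; "width": opening from 0.0 (shut) to 1.0 (fully open).
Only numpy, scipy, OpenCV 4.12 (cv2) and the standard library are available. Lean on these libraries where they do the work, as an engineer would, in place of code of your own. Each camera call takes 0.05 s, during which the arm holds its last target.

## Working session

There is one attempt and no reset: what is moved stays moved. The work goes in short steps, Python scripts to look and compute and a tool call to move; the robot and the scene stay as the last step left them, time stands still between calls to the robot, and variables do not carry over. Pictures are saved under pics/ and viewed, and the job is handed in when it is done.

Besides the shell and the picture viewer there is one more tool, called after "Call:" by a JSON object that holds its "op" and its "data", one argument or row to a line. jog_arm: Moves the arm, as the interface text tells. Shifts and turns lie within -1 to 1; 1 stands for 0.4 m of shift or 180 degrees of turn. Its arguments: {"type":"object","properties":{"motion":{"type":"array","items":{"type":"array"}},"claw":{"type":"number"}},"required":["motion"]}

```bash
ls; mkdir -p pics; python3 - <<'E'
from station import env
import cv2,numpy as np
print(env.sense(), env.grip_depth)
for n in ("scene","top","wrist"):
    c=env.capture(n); print(n,{k:c[k] for k in c if k not in("frame","range_z")})
    np.savez(f"pics/{n}0.npz",**c)
    cv2.imwrite(f"pics/{n}0.png",c["frame"][:,:,::-1])
E
```

```text
pics
{'time_s': 0.0, 'joints': array([ 1.18029455,  0.31170029,  0.01397876,  1.51309428, -0.00438526,
        1.31917784, -0.02720699]), 'joint_velocities': array([ 0.00161366,  0.00056811, -0.00026195,  0.00108862,  0.0005977 ,
       -0.00266083, -0.00024419]), 'joint_torque': array([ 3.68887470e-05, -3.79916346e+01,  1.46090453e-01, -2.30586112e+01,
        1.22464198e-02,  1.37408686e-02, -1.03838295e-05]), 'eef_pos': array([ 187.73441162, -516.18150627,  230.21993554]), 'orientation': array([ 9.84822538e-01,  1.73560334e-01, -2.55919804e-04, -1.14640127e-03]), 'wrist_force': array([ 0.32001167, -0.02416171, -0.28201495]), 'wrist_torque': array([-0.0446296 , -0.01373631,  0.01393929]), 'width': 1.0034636969366106} 18.700000000000003
scene {'fx': 470.43100185024264, 'fy': 470.43100185024264, 'cx': 272.81686323658715, 'cy': 203.68127735609346, 'rvec': array([ 1.23360126,  2.23550129, -1.0011848 ]), 'tvec': array([ 272.0986008 , -180.72495595, 1534.35038219])}
top {'fx': 467.19117279462836, 'fy': 467.19117279462836, 'cx': 277.26769177219364, 'cy': 207.6178442233489, 'rvec': array([ 2.13913885, -2.10020089,  0.21649306]), 'tvec': array([ -70.11717739,  461.1378125 , 1163.47949559])}
wrist {'fx': 325.19226210127806, 'fy': 325.19226210127806, 'cx': 278.37522499097776, 'cy': 211.151287905989, 'rvec': array([-2.35326235,  1.64738214,  0.26429742]), 'tvec': array([-548.09569238,  -40.89511883,  379.83216699])}
```

View pics/scene0.png

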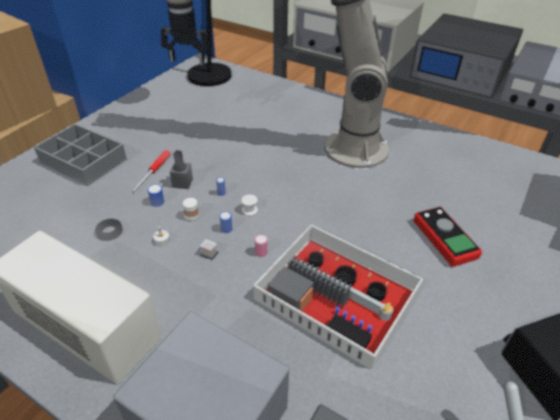

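View pics/top0.png

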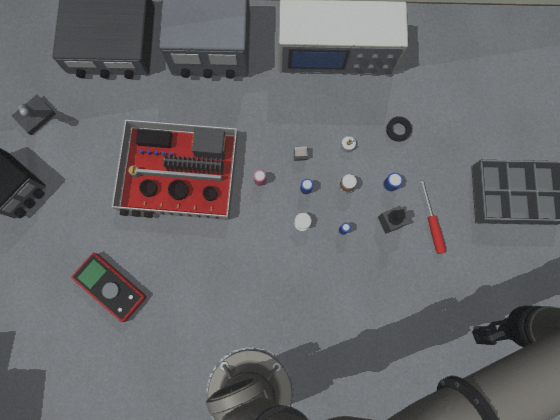

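View pics/wrist0.png

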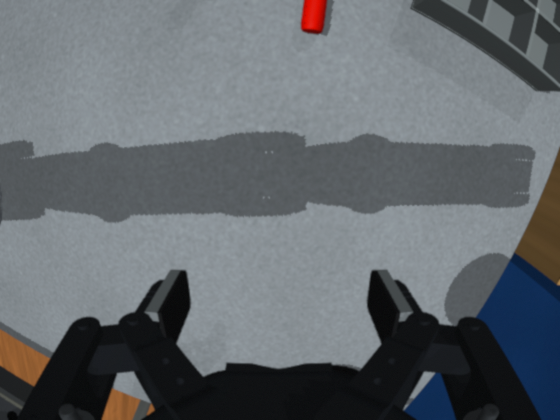

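The top view shows three blue caps at about (307,187), (344,229) and (394,182). The pink decoy is at (260,178), the key stand at (394,218), and the chassis spans about (115–240, 122–218). Next I'll enlarge and measure.

```bash
cat > h.py <<'E'
import numpy as np,cv2
from scipy.spatial.transform import Rotation as R
def K(c): return np.array([[c["fx"],0,c["cx"]],[0,c["fy"],c["cy"]],[0,0,1.]])
def proj(c,P,wrist=False):
    P=np.asarray(P,float).reshape(-1,1,3); k=K(c)
    if wrist:
        q,_=cv2.fisheye.projectPoints(P,c["rvec"].astype(float),c["tvec"].astype(float),k,np.zeros(4))
    else: q,_=cv2.projectPoints(P,c["rvec"],c["tvec"],k,None)
    return q.reshape(-1,2)
def ray(c,uv,wrist=False):
    uv=np.asarray(uv,float).reshape(-1,2)
    xy=(uv-[c["cx"],c["cy"]])/[c["fx"],c["fy"]]
    if wrist:
        th=np.linalg.norm(xy,axis=1,keepdims=True); n=xy/np.maximum(th,1e-9)
        d=np.hstack([n*np.sin(th),np.cos(th)])
    else: d=np.hstack([xy,np.ones((len(xy),1))])
    Rm=R.from_rotvec(np.ravel(c["rvec"])).as_matrix()
    return -Rm.T@np.ravel(c["tvec"]), d@Rm
def onplane(c,uv,z,wrist=False):
    o,d=ray(c,uv,wrist); s=(z-o[2])/d[:,2]
    return o+d*s[:,None]
def crop(img,x0,y0,x1,y1,s,f):
    cv2.imwrite(f,cv2.resize(img[y0:y1,x0:x1,::-1],None,fx=s,fy=s,interpolation=cv2.INTER_CUBIC))
def load(n): return dict(np.load(n))
E
python3 - <<'E'
from h import *
c=load("pics/top0.npz"); f=c["frame"]
crop(f,240,120,440,260,4,"pics/a1.png"); crop(f,105,110,255,225,5,"pics/a2.png")
hsv=cv2.cvtColor(f,cv2.COLOR_RGB2HSV)
m=cv2.inRange(hsv,(105,100,60),(130,255,255))
n,l,s,ce=cv2.connectedComponentsWithStats(m)
for i in range(1,n):
    if s[i,4]>8: print("blue",s[i],ce[i],onplane(c,ce[i],40))
for nm,u,z in(("small",(344,229),50),("med",(307,186),50),("large",(395,181),50),("stand",(393,219),60),("handle",(397,215),110),("pink",(260,177),50),("spool?",(303,221),40),("jar",(349,183),50)):
    print(nm,onplane(c,u,z)[0].round(0), c["range_z"][u[1],u[0]])
E
```

```text
blue [292  51  47  17 419] [311.43914081  59.96658711] [[ 883.956068   -149.25298743   40.        ]]
blue [331  52   6   4  11] [333.18181818  52.81818182] [[ 906.99497773 -209.87078765   40.        ]]
blue [334  62   7   6  19] [336.68421053  65.        ] [[ 870.26426322 -219.37784545   40.        ]]
blue [154 151   4   4   9] [155.55555556 152.44444444] [[607.04023553 264.68999651  40.        ]]
blue [384 173  19  18 129] [391.17829457 183.08527132] [[ 535.21370893 -360.57261765   40.        ]]
blue [301 179  12  15  76] [305.69736842 187.48684211] [[ 518.90102707 -135.35366614   40.        ]]
blue [339 223  12  11  60] [343.9 228.6] [[ 411.61155626 -234.6286135    40.        ]]
small [ 409. -233.   50.] 1198.4231
med [ 520. -138.   50.] 1218.5309
large [ 538. -368.   50.] 1221.0453
stand [ 436. -357.   60.] 1184.2119
handle [ 437. -355.  110.] 1143.3517
pink [542. -15.  50.] 1219.9962
spool? [ 430. -129.   40.] 1208.0923
jar [ 531. -248.   50.] 1220.2908
```

View pics/a1.png

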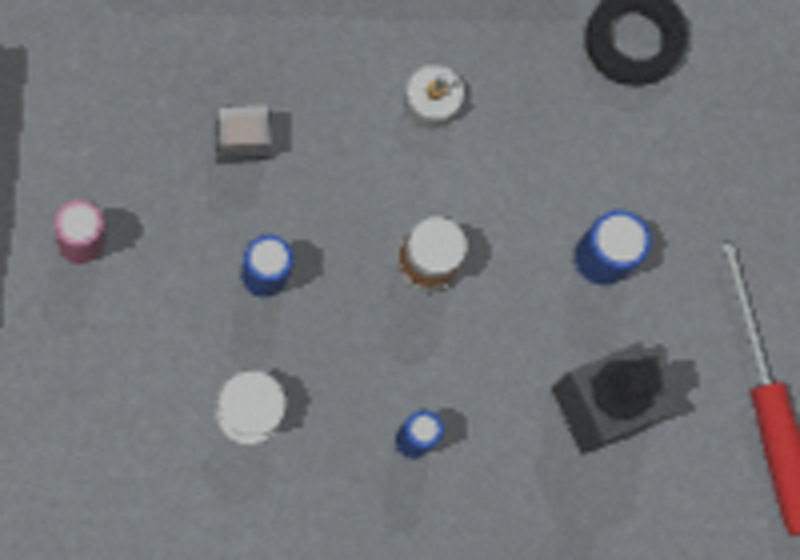

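View pics/a2.png

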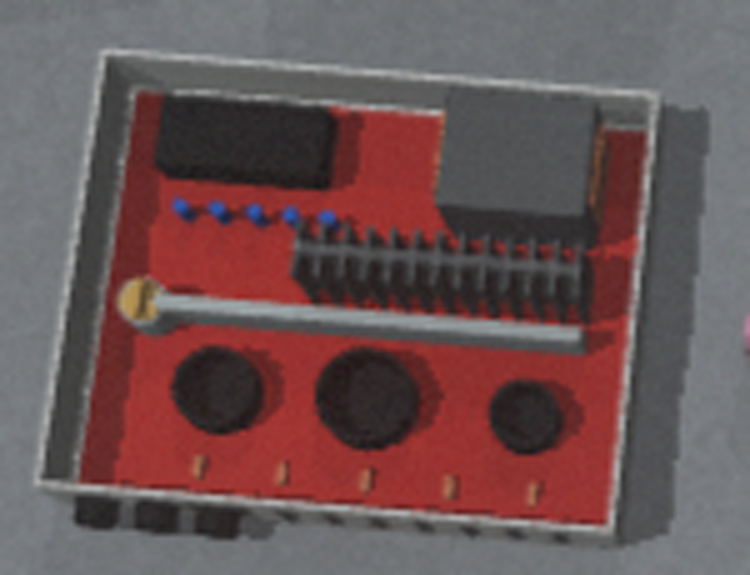

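Large cap (536,-364), medium (519,-137) and small (410,-234) match their sizes, and the pink one is the decoy. The cups run medium, large, small from +y to -y. Next I'll get the chassis pose and the wrist camera offset.

```bash
cat >> h.py <<'E'
def yaw(q): # azimuth of tool y
    m=R.from_quat(q).as_matrix(); return np.degrees(np.arctan2(m[1,1],m[0,1]))
def plan(st,xyz,az=None):
    m=R.from_quat(st["orientation"]).as_matrix(); p=st["eef_pos"]
    d=m.T@(np.asarray(xyz)-p)/400
    a=yaw(st["orientation"]); t=0 if az is None else -((az-a+180)%360-180)
    print("at",p.round(1),"az",round(a,2),"-> shift",d.round(4),"turn",round(t/180,4),"dist",round(np.linalg.norm(d)*400))
E
python3 - <<'E'
from h import *
from station import env
c=load("pics/top0.npz"); w=load("pics/wrist0.npz"); s=env.sense()
o,_=ray(w,(278,211),True); m=R.from_quat(s["orientation"]).as_matrix()
print("cam in tool",m.T@(o-s["eef_pos"]),"axis in tool",m.T@ray(w,(w["cx"],w["cy"]),True)[1][0])
print("tool x",m[:,0],"y",m[:,1],yaw(s["orientation"]),s["eef_pos"])
def g(u,v,z): return onplane(c,((u+.5)/5-.5+105,(v+.5)/5-.5+110),z)[0]
fl=g(40,485,50);fr=g(612,525,50);br=g(658,92,50);bl=g(105,52,50)
for n,x in zip("fl fr br bl".split(),(fl,fr,br,bl)): print(n,x.round(1))
print("sizes",np.linalg.norm(fl-fr),np.linalg.norm(fl-bl),np.linalg.norm(br-fr))
ey=(fl-fr)+(bl-br); a=np.degrees(np.arctan2(ey[1],ey[0])); print("az chassis y",a)
C=(fl+fr+br+bl)/4; print("centre",C)
th=np.radians(a-90); Rm=np.array([[np.cos(th),-np.sin(th)],[np.sin(th),np.cos(th)]])
for n,u,z in(("med",(218,390),25),("large",(367,399),25),("small",(526,417),25),("screw",(142,299),36)):
    p=g(*u,z); print(n,p.round(1),"chassis",(Rm.T@(p-C)[:2]).round(1))
plan(s,(470,-200,330),a+180)
E
```

```text
cam in tool [  79.02281162   -0.8861726  -142.24746807] axis in tool [-3.10096778e-01 -8.36373331e-05  9.50704992e-01]
tool x [ 9.39759637e-01  3.41835948e-01 -9.36109034e-05] y [ 0.34183523 -0.93975815 -0.00181595] -70.01124016289178 [ 187.78474763 -516.35260575  230.47704492]
fl [456.1 362.3  50. ]
fr [440.8  67.3  50. ]
br [676.2  51.8  50. ]
bl [692.8 348.2  50. ]
sizes 295.4755248840038 237.06613591343788 235.95265017991818
az chassis y 86.91450540055902
centre [566.47832218 207.39617211  50.        ]
med [514.2 281.5  25. ] chassis [-56.2  71.2]
large [510.8 202.3  25. ] chassis [-55.3  -8.1]
small [502.6 117.7  25. ] chassis [-58.9 -93. ]
screw [560.3 322.1  36. ] chassis [-12.4 114.3]
at [ 187.8 -516.4  230.5] az -70.01 -> shift [ 0.9334 -0.5025 -0.248 ] turn 0.1282 dist 435
```

```bash
python3 - <<'E'
from h import *
from station import env
plan(env.sense(),(450,-220,200),-93.1)
E
```

```text
at [ 187.8 -516.4  230.5] az -70.01 -> shift [ 0.8693 -0.472   0.077 ] turn 0.1283 dist 397
```

Call:
{"op": "jog_arm", "data": {
  "motion": [
    [[0.869,-0.472,0.077],0.128],
    [[0.869,-0.472,0.077],0.128],
    [[0.869,-0.472,0.077],0.128],
    [[0.869,-0.472,0.077],0.128],
    [[0.869,-0.472,0.077],0.128],
    [[0.869,-0.472,0.077],0.128],
    [[0.869,-0.472,0.077],0.128],
    [[0.869,-0.472,0.077],0.128]
  ]
}}

```text
time_s: 0.82
eef_pos: [402.1, -274.1, 206.0]
orientation: [1.0, -0.027, -0.0, 0.0]
wrist_force: [0.8, -1.6, 0.2]
width: 1.0
```

```bash
python3 - <<'E'
from h import *
from station import env
plan(env.sense(),(450,-220,200),-93.1)
E
```

```text
at [ 402.1 -274.1  206. ] az -93.06 -> shift [ 0.1124 -0.1415  0.015 ] turn 0.0002 dist 73
```

Call:
{"op": "jog_arm", "data": {
  "motion": [
    [[0.09,-0.13,0.015],0],
    [[0.09,-0.13,0.015],0],
    [[0.09,-0.13,0.015],0],
    [[0.09,-0.13,0.015],0]
  ]
}}

```text
time_s: 1.15
eef_pos: [440.6, -224.3, 199.8]
orientation: [1.0, -0.024, -0.001, -0.0]
wrist_force: [-0.7, -0.4, 0.9]
width: 1.0
```

```bash
python3 - <<'E'
from h import *
from station import env
s=env.sense(); print(s["eef_pos"],yaw(s["orientation"]))
c=env.capture("wrist"); np.savez("pics/w1.npz",**c); cv2.imwrite("pics/w1.png",c["frame"][:,:,::-1])
E
```

```text
[ 440.55836851 -224.25481092  199.77243749] -92.80014385205892
```

View pics/w1.png

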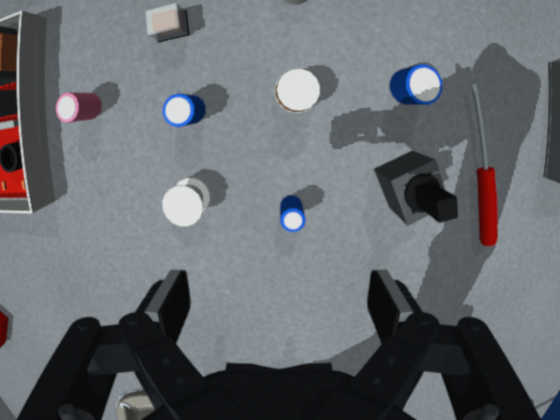

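The wrist view shows the small cap at (292,220), medium at (180,110), large at (424,84), stand at (410,185) with the key handle, and pink decoy at (68,107).

```bash
cat >> h.py <<'E'
def captop(c,uv,z,r=22,wrist=True):
    f=c["frame"]; g=f.astype(int)
    m=((g.min(2)>170)).astype(np.uint8)
    n,l,s,ce=cv2.connectedComponentsWithStats(m)
    k=min(range(1,n),key=lambda i:np.hypot(*(ce[i]-uv)) + (1e3 if s[i,4]<40 else 0))
    cs,_=cv2.findContours((l==k).astype(np.uint8),cv2.RETR_EXTERNAL,cv2.CHAIN_APPROX_NONE)
    P=onplane(c,cs[0].reshape(-1,2),z,wrist)[:,:2]
    (cc,rr)=cv2.minEnclosingCircle(P.astype(np.float32))
    A=np.c_[2*P,np.ones(len(P))]; sol=np.linalg.lstsq(A,(P**2).sum(1),rcond=None)[0]
    rad=np.sqrt(sol[2]+sol[0]**2+sol[1]**2)
    return sol[:2],rad,ce[k],s[k,4]
E
python3 - <<'E'
from h import *
c=load("pics/w1.npz")
for n,u in(("small",(292,220)),("med",(180,110)),("large",(424,84))):
    print(n,captop(c,u,50))
t=load("pics/top0.npz")
for n,u in(("small",(346,227)),("med",(307,184)),("large",(395,180))): print(n,captop(t,u,50,wrist=False))
E
```

```text
small (array([ 413.92101593, -236.02220744]), np.float64(7.856995901594427), array([292.61434978, 220.32286996]), np.int32(223))
med (array([ 525.34586068, -135.54775234]), np.float64(11.355960024247175), array([177.42561983, 109.93801653]), np.int32(484))
large (array([ 545.31869224, -365.08418865]), np.float64(13.510987185755043), array([423.14157706,  80.51792115]), np.int32(558))
small (array([ 426.85265823, -125.75908557]), np.float64(19.977370547839655), array([302.03921569, 221.20588235]), np.int32(204))
med (array([ 526.34517961, -137.01951001]), np.float64(9.397583536299775), array([306.62, 183.82]), np.int32(50))
large (array([ 543.44152914, -367.19591948]), np.float64(13.018613108829523), array([394.56179775, 179.14606742]), np.int32(89))
```

```bash
python3 - <<'E'
from h import *
from station import env
plan(env.sense(),(413.5,-236,24),-93.1)
E
```

```text
at [ 439.6 -226.3  199.9] az -93.03 -> shift [-0.0633  0.0273  0.4399] turn 0.0004 dist 178
```

Call:
{"op": "jog_arm", "data": {
  "motion": [
    [[-0.063,0.025,0.2],0],
    [[-0.063,0.025,0.2],0],
    [[-0.063,0.025,0.3],0],
    [[-0.063,0.025,0.44],0],
    [[-0.063,0.025,0.44],0],
    [[-0.063,0.025,0.44],0],
    [[-0.063,0.025,0.44],0]
  ]
}}

```text
time_s: 1.78
eef_pos: [412.9, -236.2, 23.9]
orientation: [1.0, -0.028, -0.001, 0.0]
wrist_force: [-0.2, 0.0, 1.1]
width: 1.002
```

Call:
{"op": "jog_arm", "data": {
  "motion": [
    [[0,0,0],0],
    [[0,0,0],0],
    [[0,0,0],0],
    [[0,0,0],0],
    [[0,0,0],0],
    [[0,0,0],0]
  ],
  "claw": 255
}}

```text
time_s: 2.28
eef_pos: [415.1, -235.0, 25.3]
orientation: [1.0, -0.027, 0.001, 0.001]
wrist_force: [-0.3, 0.4, 4.9]
width: 0.274
```

```bash
python3 - <<'E'
from h import *
from station import env
s=env.sense(); print(s["eef_pos"],yaw(s["orientation"]),s["width"]*85,s["wrist_force"])
c=env.capture("wrist"); np.savez("pics/w2.npz",**c); cv2.imwrite("pics/w2.png",c["frame"][:,:,::-1])
E
```

```text
[ 415.13275466 -234.95767881   25.25165456] -93.04819339234204 23.296108797171435 [-0.27021098  0.44225144  4.92950925]
```

View pics/w2.png

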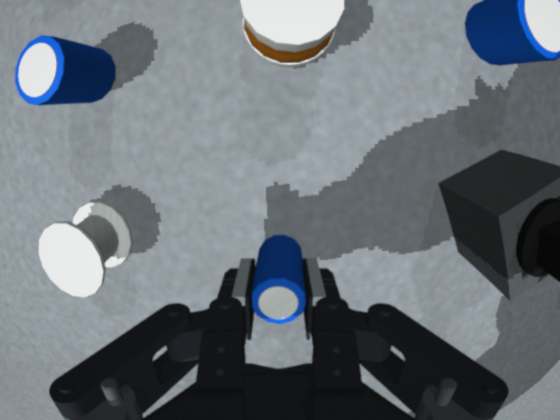

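The small cap is gripped, with its top at (278,302). Next I'll lift it and carry it over.

```bash
python3 - <<'E'
from h import *
from station import env
s=env.sense(); plan(s,(502.6,117.7,150),-93.1)
c=load("pics/w2.npz"); print(captop(c,(278,302),50))
E
```

```text
at [ 415.2 -234.9   25.2] az -93.04 -> shift [ 0.172  -0.8917 -0.3125] turn 0.0003 dist 384
(array([ 435.67455371, -162.52116535]), np.float64(4.130753675487587), array([113.91925466, 261.41614907]), np.int32(161))
```

Call:
{"op": "jog_arm", "data": {
  "motion": [
    [[0,0,-0.3],0],
    [[0,0,-0.3],0],
    [[0.172,-0.89,-0.312],0],
    [[0.172,-0.89,-0.312],0],
    [[0.172,-0.89,-0.312],0],
    [[0.172,-0.89,-0.312],0],
    [[0.172,-0.89,-0.312],0],
    [[0.172,-0.89,-0.312],0]
  ]
}}

```text
time_s: 3.0
eef_pos: [474.2, 8.3, 136.2]
orientation: [1.0, -0.027, -0.0, 0.0]
wrist_force: [0.6, -0.2, -0.6]
width: 0.267
```

```bash
python3 - <<'E'
from h import *
from station import env
s=env.sense(); plan(s,(502.6,117.7,150),-93.1)
E
```

```text
at [474.2   8.3 136.2] az -93.06 -> shift [ 0.0563 -0.2768 -0.0346] turn 0.0002 dist 114
```

Call:
{"op": "jog_arm", "data": {
  "motion": [
    [[0.056,-0.277,-0.034],0],
    [[0.056,-0.277,-0.034],0],
    [[0.056,-0.277,-0.034],0],
    [[0.056,-0.277,-0.034],0],
    [[0.056,-0.277,-0.034],0]
  ]
}}

```text
time_s: 3.42
eef_pos: [502.4, 118.8, 149.5]
orientation: [1.0, -0.024, -0.0, -0.001]
wrist_force: [0.0, -1.9, -0.6]
width: 0.271
```

```bash
python3 - <<'E'
from h import *
from station import env
s=env.sense(); plan(s,(502.6,117.7,150),-93.1)
c=env.capture("wrist"); np.savez("pics/w3.npz",**c); cv2.imwrite("pics/w3.png",c["frame"][:,:,::-1])
E
```

```text
at [502.4 118.8 149.5] az -92.73 -> shift [ 0.0007  0.0026 -0.0012] turn 0.0021 dist 1
```

View pics/w3.png

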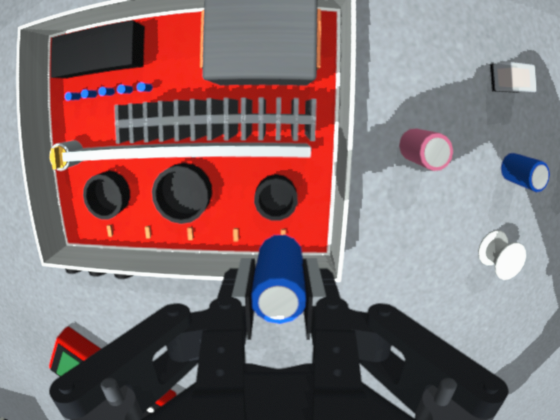

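```bash
python3 - <<'E'
from h import *
c=load("pics/w3.npz"); crop(c["frame"],40,130,320,330,2.85,"pics/w3c.png")
E
```

```text
(no output)
```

View pics/w3c.png

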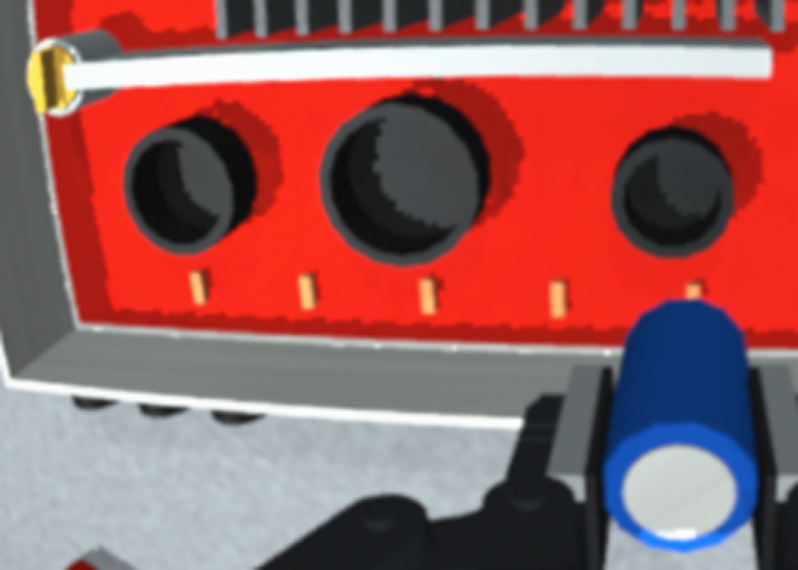

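```bash
cat >> h.py <<'E'
from scipy.optimize import least_squares
def fitr(P,r,c0):
    f=lambda q:np.hypot(P[:,0]-q[0],P[:,1]-q[1])-r
    s=least_squares(f,c0,loss="soft_l1",f_scale=0.5); return s.x,np.sqrt(np.median(s.fun**2)),len(P)
def fitfree(P):
    c0=P.mean(0); f=lambda q:np.hypot(P[:,0]-q[0],P[:,1]-q[1])-q[2]
    s=least_squares(f,[*c0,15],loss="soft_l1",f_scale=0.5); return s.x
def cups(c,uvs,z=25,wrist=True):
    f=c["frame"].astype(int); red=(f[...,0]>100)&(f[...,1]<80)
    gray=((f.max(2)>42)&~red)
    out=[]
    for uv,r in uvs:
        Ps=[]; 
        for a in np.radians(np.arange(0,360,4)):
            d=np.array([np.cos(a),np.sin(a)])
            # march outward from centre; find first red; require grey just inside
            for t in np.arange(6,50,.5):
                u,v=np.round(np.array(uv)+d*t).astype(int)
                if not(0<=u<560 and 0<=v<420): break
                if red[v,u]:
                    ui,vi=np.round(np.array(uv)+d*(t-2)).astype(int)
                    if gray[vi,ui]: Ps.append(np.array(uv)+d*(t-.5))
                    break
        P=onplane(c,np.array(Ps),z,wrist)[:,:2]
        out.append((fitr(P,r,P.mean(0)),fitfree(P)))
    return out
E
python3 - <<'E'
from h import *
c=load("pics/w3.npz"); f=c["frame"]
print(f[194,270:300].tolist()[:8], f[190,84:120:3].tolist())
for o in cups(c,(((104,195),22.5),((182,194),26.5),((275,198),19))): print(o)
b=(f[...,2]>150)&(f[...,0].astype(int)<120); 
n,l,s,ce=cv2.connectedComponentsWithStats(b.astype(np.uint8))
for i in range(1,n):
    if s[i,4]>40: print(s[i],ce[i])
E
```

```text
[[33, 35, 36], [43, 45, 47], [50, 53, 55], [51, 54, 56], [51, 54, 55], [50, 54, 55], [51, 53, 55], [51, 53, 55]] [[86, 72, 72], [24, 25, 27], [13, 13, 14], [11, 12, 12], [22, 23, 23], [23, 23, 25], [27, 27, 29], [71, 73, 74], [72, 75, 76], [72, 75, 76], [73, 76, 77], [74, 77, 78]]
((array([516.53181981, 284.60798926]), np.float64(0.5026319602888346), 56), array([516.18366109, 285.64951643,  21.50609447]))
((array([513.88055603, 204.97454881]), np.float64(0.610599256754103), 59), array([513.15634314, 206.12832394,  25.22510872]))
((array([505.80063939, 121.70737822]), np.float64(0.539145863855461), 66), array([505.1473655 , 121.74846529,  18.26922902]))
[137  83   9   8  59] [141.03389831  86.44067797]
[117  85   9   8  55] [120.92727273  88.52727273]
[98 87  9  8 52] [101.98076923  90.73076923]
[81 90  8  8 50] [84.38 93.3 ]
[529 162  21  30 173] [538.12716763 176.06358382]
[253 278  52  46 849] [278.57832744 297.95288575]
```

```bash
cat >> h.py <<'E'
def held(c,ztop,r,thr=150,roi=(200,230,360,345)):
    f=c["frame"].astype(int); x0,y0,x1,y1=roi
    b=((f[...,2]>thr)&(f[...,0]<120))
    m=np.zeros(b.shape,np.uint8); m[y0:y1,x0:x1]=b[y0:y1,x0:x1]
    n,l,s,ce=cv2.connectedComponentsWithStats(m); k=1+np.argmax(s[1:,4])
    cs,_=cv2.findContours((l==k).astype(np.uint8),cv2.RETR_EXTERNAL,cv2.CHAIN_APPROX_NONE)
    P=onplane(c,cv2.convexHull(cs[0]).reshape(-1,2),ztop,True)[:,:2]
    return fitr(P,r,P.mean(0)),fitfree(P)
E
python3 - <<'E'
from h import *
c=load("pics/w3.npz"); print(held(c,175,12.5))
c2=load("pics/w2.npz"); print(held(c2,50,12.5))
from station import env
s=env.sense();print(s["eef_pos"],yaw(s["orientation"]))
w=c; o,d=ray(w,(w["cx"],w["cy"]),True); m=R.from_quat(s["orientation"]).as_matrix()
print("cam in tool",m.T@(o-s["eef_pos"]),"axis",m.T@d[0], m[:,2])
E
```

```text
((array([502.36531039, 119.93786114]), np.float64(0.6227793451943593), 24), array([502.3340583 , 119.38718898,  11.70060903]))
((array([ 413.72643546, -233.42524461]), np.float64(0.7195108530607071), 22), array([ 413.95915724, -234.27323911,   11.50506254]))
[502.18737691 116.04064981 149.0914275 ] -92.94747496928342
cam in tool [  78.65171207   -3.22787395 -142.88455847] axis [-3.09303429e-01 -7.92667788e-04  9.50963070e-01] [-1.13792405e-03 -9.22457644e-04 -9.99998927e-01]
```

Call:
{"op": "jog_arm", "data": {
  "motion": [
    [[0.008,-0.005,0.215],0],
    [[0.008,-0.005,0.215],0],
    [[0.008,-0.005,0.215],0],
    [[0.008,-0.005,0.215],0],
    [[0.008,-0.005,0.215],0]
  ]
}}

```text
time_s: 3.88
eef_pos: [506.6, 116.5, 64.5]
orientation: [1.0, -0.028, 0.0, 0.0]
wrist_force: [0.1, 0.2, 0.4]
width: 0.268
```

```bash
python3 - <<'E'
from h import *
from station import env
c=env.capture("wrist"); np.savez("pics/w4.npz",**c); cv2.imwrite("pics/w4.png",c["frame"][:,:,::-1])
s=env.sense(); print(s["eef_pos"],yaw(s["orientation"]))
print(held(c,s["eef_pos"][2]+25.5,12.5))
crop(c["frame"],140,130,420,340,2.85,"pics/w4c.png")
E
```

```text
[507.70088705 117.2049187   65.60379262] -93.14469938685559
((array([507.23701907, 116.9441487 ]), np.float64(0.6091629723035066), 27), array([507.15068568, 117.04360464,  11.91218015]))
```

View pics/w4c.png

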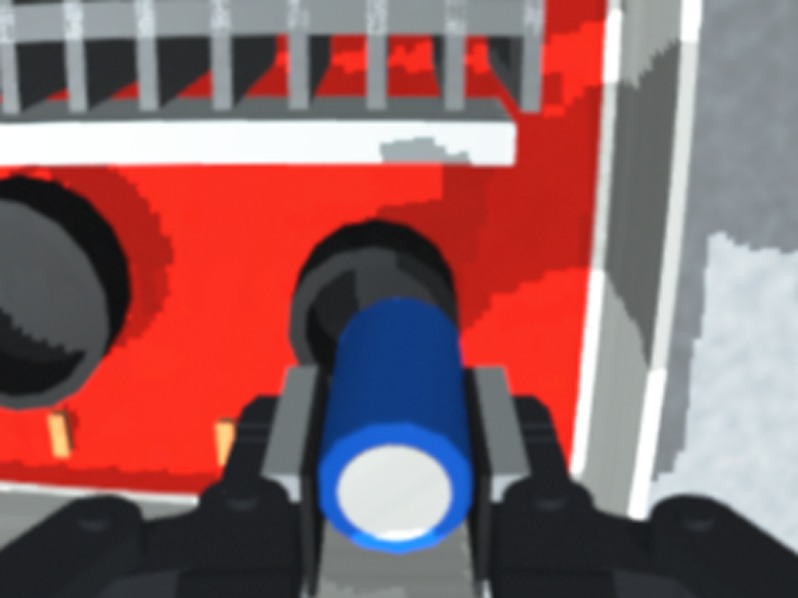

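```bash
python3 - <<'E'
from h import *
c=load("pics/w4.npz")
q=np.array([(289,322),(300,285),(325,260),(350,250),(375,247),(400,251),(425,262),(440,277),(452,300)])
uv=(q+.5)/2.85-.5+[140,130]
P=onplane(c,uv,25,True)[:,:2]
print(fitr(P,19,P.mean(0)),fitfree(P), P.round(1).tolist())
# cap bottom far? bottom edge of the cap at z = ztop-50
q=np.array([(345,330),(360,310),(380,299),(400,296),(420,299),(440,311),(455,328)])
P=onplane(c,(q+.5)/2.85-.5+[140,130],65.2+25.5-50,True)[:,:2]; print(fitr(P,12.5,P.mean(0)-[10,0]),fitfree(P))
E
```

```text
(array([504.02322162, 121.77169971]), np.float64(0.15003655333574173), 9) [505.16797828 121.86611319  18.05312373] [[507.1, 139.9], [515.5, 136.7], [520.8, 130.9], [522.7, 125.6], [523.1, 120.3], [521.9, 115.2], [519.2, 110.1], [515.7, 107.1], [510.3, 104.8]]
(array([505.53126473, 116.14459457]), np.float64(0.16689759082572841), 7) [506.4057718  116.08476712  11.77794835]
```

Call:
{"op": "jog_arm", "data": {
  "motion": [
    [[-0.004,-0.0135,0.022],0],
    [[-0.004,-0.0135,0.022],0],
    [[-0.004,-0.0135,0.022],0],
    [[-0.004,-0.0135,0.022],0]
  ]
}}

```text
time_s: 4.27
eef_pos: [505.0, 123.5, 55.5]
orientation: [1.0, -0.026, 0.001, -0.0]
wrist_force: [-0.7, 0.1, -0.9]
width: 0.271
```

```bash
python3 - <<'E'
from h import *
from station import env
c=env.capture("wrist"); np.savez("pics/w5.npz",**c)
s=env.sense(); print(s["eef_pos"],yaw(s["orientation"]))
print(held(c,s["eef_pos"][2]+25.5,12.5))
crop(c["frame"],200,160,380,295,4.4,"pics/w5c.png")
E
```

```text
[505.0410311  123.37075462  55.37614607] -93.0346449250484
((array([504.84025189, 123.93216709]), np.float64(0.38738722905558554), 27), array([504.78436025, 124.05565022,  12.06724809]))
```

View pics/w5c.png

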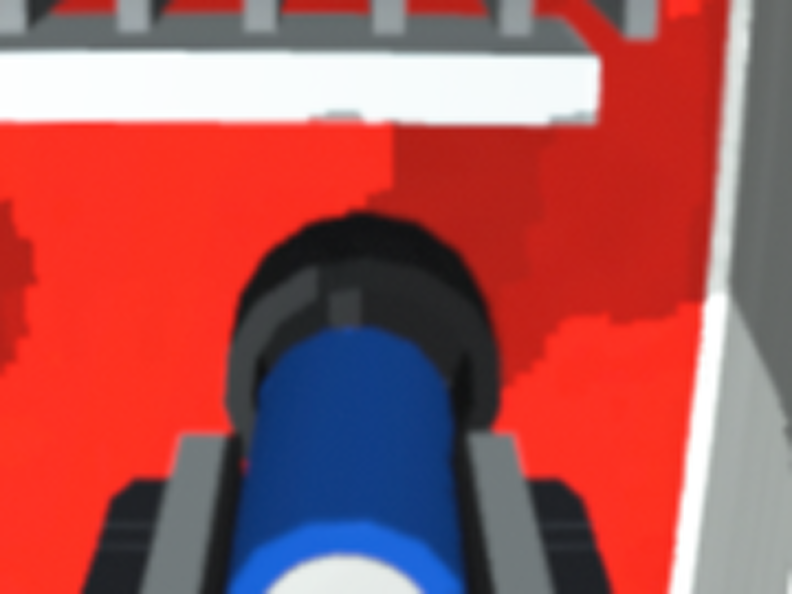

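```bash
cat >> h.py <<'E'
def cr(c,q,x0,y0,s,z,r):
    P=onplane(c,(np.array(q)+.5)/s-.5+[x0,y0],z,True)[:,:2]
    a=fitr(P,r,P.mean(0)-[5,0]); return a[0].round(2),round(a[1],2),fitfree(P).round(2)
E
python3 - <<'E'
from h import *
c=load("pics/w5.npz")
print("cup",cr(c,[(227,375),(235,340),(257,300),(285,275),(320,260),(365,255),(410,261),(445,280),(475,310),(492,345),(500,385)],200,160,4.4,25,19))
print("cap",cr(c,[(257,385),(268,360),(290,340),(320,328),(355,324),(390,328),(420,341),(445,368),(452,390)],200,160,4.4,55.4+25.5-50,12.5))
E
```

```text
cup (array([504.4 , 122.06]), np.float64(0.3), array([505.64, 121.87,  17.99]))
cap (array([504.48, 123.07]), np.float64(0.36), array([503.32, 123.18,  13.41]))
```

Call:
{"op": "jog_arm", "data": {
  "motion": [
    [[0.002,0.0026,0.0],0],
    [[0.002,0.0026,0.02],0],
    [[0.002,0.0026,0.03],0],
    [[0.002,0.0026,0.04],0],
    [[0.002,0.0026,0.05],0],
    [[0.002,0.0026,0.05],0]
  ]
}}

```text
time_s: 4.82
eef_pos: [504.4, 121.8, 33.5]
orientation: [1.0, -0.027, -0.001, 0.0]
wrist_force: [0.8, 0.1, -0.4]
width: 0.273
```

```bash
python3 - <<'E'
from h import *
from station import env
c=env.capture("wrist"); np.savez("pics/w6.npz",**c)
s=env.sense(); print(s["eef_pos"],s["wrist_force"],s["width"])
crop(c["frame"],200,160,380,295,4.4,"pics/w6c.png")
E
```

```text
[504.75814462 121.95886345  33.99075503] [-0.14129264  0.03241382  0.16159104] 0.27128455442435473
```

View pics/w6c.png

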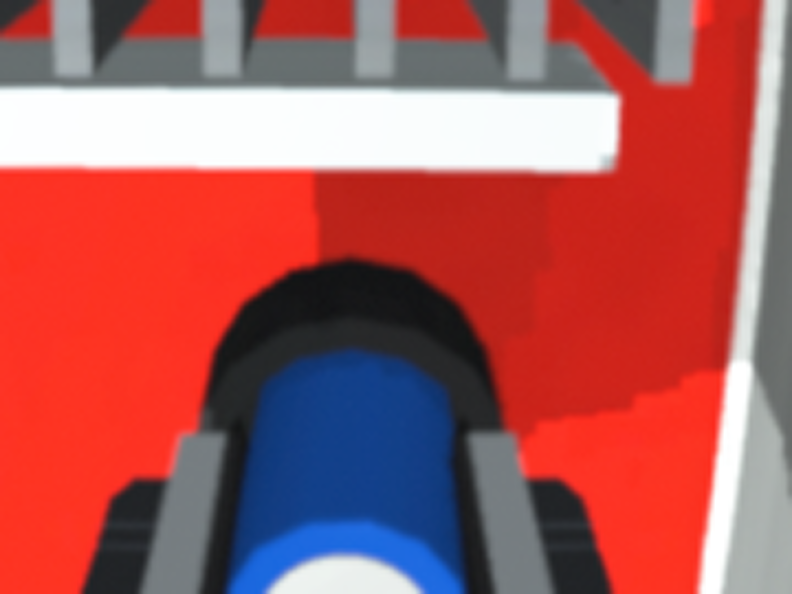

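Call:
{"op": "jog_arm", "data": {
  "motion": [
    [[0,0,0.007],0],
    [[0,0,0.007],0],
    [[0,0,0.007],0]
  ]
}}

```text
time_s: 5.12
eef_pos: [505.4, 122.1, 32.0]
orientation: [1.0, -0.027, -0.0, 0.0]
wrist_force: [0.6, -0.5, -1.2]
width: 0.273
```

Call:
{"op": "jog_arm", "data": {
  "motion": [
    [[0,0,0],0],
    [[0,0,0],0],
    [[0,0,0],0],
    [[0,0,-0.05],0],
    [[0,0,-0.15],0],
    [[0,0,-0.25],0],
    [[0,0,-0.35],0]
  ],
  "claw": 110
}}

```text
time_s: 5.7
eef_pos: [504.8, 122.1, 173.4]
orientation: [1.0, -0.026, -0.0, 0.0]
wrist_force: [0.5, -0.1, 0.8]
width: 0.57
```

```bash
python3 - <<'E'
from h import *
from station import env
c=env.capture("wrist"); np.savez("pics/w7.npz",**c)
s=env.sense(); print(s["eef_pos"],s["wrist_force"],s["width"])
cv2.imwrite("pics/w7.png",c["frame"][:,:,::-1])
plan(s,(524.5,-135.8,150),-93.1)
E
```

```text
[510.57288177 124.06279395 182.61390116] [2.97639432 1.3566523  4.54314908] 0.5673415230055759
at [510.6 124.1 182.6] az -93.04 -> shift [0.0679 0.6472 0.0798] turn 0.0004 dist 262
```

View pics/w7.png

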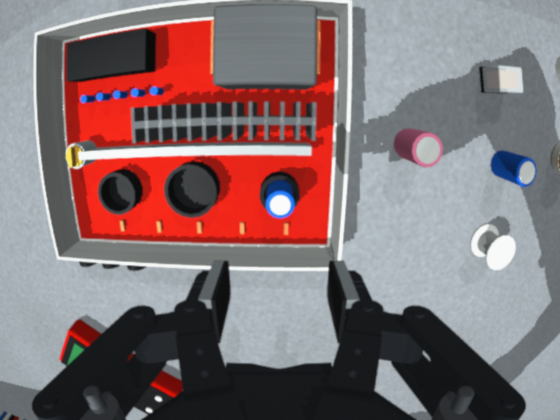

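Call:
{"op": "jog_arm", "data": {
  "motion": [
    [[0.083,0.64,0.1],0],
    [[0.083,0.64,0.1],0],
    [[0.083,0.64,0.1],0],
    [[0.083,0.64,0.1],0],
    [[0.083,0.64,0.1],0],
    [[0.083,0.64,0.1],0],
    [[0.083,0.64,0.1],0],
    [[0.083,0.64,0.1],0]
  ],
  "claw": 0
}}

```text
time_s: 6.42
eef_pos: [523.7, -141.9, 130.9]
orientation: [0.999, -0.032, -0.001, 0.002]
wrist_force: [-1.3, -0.6, -0.1]
width: 1.003
```

Call:
{"op": "jog_arm", "data": {
  "motion": [
    [[0,0,0],0],
    [[0,0,0],0]
  ]
}}

```text
time_s: 6.58
eef_pos: [525.3, -133.0, 132.1]
orientation: [1.0, -0.025, 0.0, -0.001]
wrist_force: [0.2, 0.9, 0.3]
width: 0.997
```

```bash
python3 - <<'E'
from h import *
from station import env
c=env.capture("wrist"); np.savez("pics/w8.npz",**c)
s=env.sense(); print(s["eef_pos"],s["wrist_force"],s["width"])
cv2.imwrite("pics/w8.png",c["frame"][:,:,::-1])
print(captop(c,(278,240),50))
plan(s,(525,-135.8,24),-93.1)
E
```

```text
[ 525.37505561 -132.53663198  132.25241953] [ 0.52441033 -0.35252628  0.79385094] 1.0031523142643257
(array([ 524.91989393, -135.60705255]), np.float64(11.227257073372119), array([282.82995951, 218.39406208]), np.int32(741))
at [ 525.4 -132.5  132.3] az -92.84 -> shift [-0.0007  0.0086  0.2706] turn 0.0015 dist 108
```

View pics/w8.png

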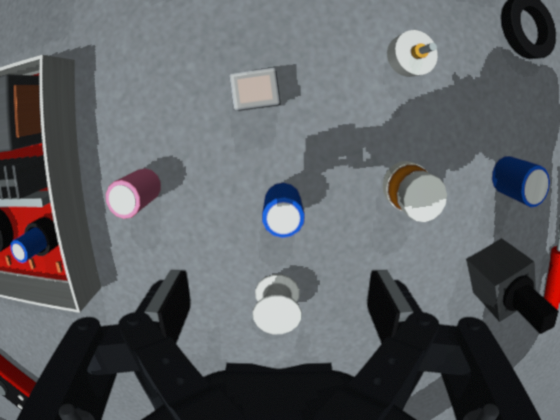

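Call:
{"op": "jog_arm", "data": {
  "motion": [
    [[-0.001,0.007,0.1],0],
    [[-0.001,0.007,0.2],0],
    [[-0.001,0.007,0.27],0],
    [[-0.001,0.007,0.27],0],
    [[-0.001,0.007,0.27],0],
    [[-0.001,0.007,0.27],0]
  ]
}}

```text
time_s: 7.13
eef_pos: [526.4, -137.0, 26.0]
orientation: [1.0, -0.026, 0.002, 0.0]
wrist_force: [0.5, 0.1, 1.1]
width: 0.999
```

Call:
{"op": "jog_arm", "data": {
  "motion": [
    [[0,0,0],0],
    [[0,0,0],0],
    [[0,0,0],0],
    [[0,0,0],0],
    [[0,0,0],0],
    [[0,0,0],0]
  ],
  "claw": 255
}}

```text
time_s: 7.63
eef_pos: [525.2, -138.3, 25.1]
orientation: [1.0, -0.027, 0.001, 0.0]
wrist_force: [-0.6, 0.1, 5.4]
width: 0.354
```

```bash
python3 - <<'E'
from h import *
from station import env
s=env.sense(); print(s["eef_pos"],s["wrist_force"],s["width"]*85)
plan(s,(516.5,283.8,150),-93.1)
E
```

```text
[ 525.20928375 -138.28008743   25.11396689] [-0.61527593  0.14759399  5.40577906] 30.05355103885044
at [ 525.2 -138.3   25.1] az -93.06 -> shift [-0.0775 -1.0524 -0.3129] turn 0.0002 dist 440
```

Call:
{"op": "jog_arm", "data": {
  "motion": [
    [[0,0,-0.25],0],
    [[0,0,-0.25],0],
    [[-0.075,-0.95,-0.3],0],
    [[-0.075,-0.95,-0.3],0],
    [[-0.075,-0.95,-0.3],0],
    [[-0.075,-0.95,-0.3],0],
    [[-0.075,-0.95,-0.3],0],
    [[-0.075,-0.95,-0.3],0]
  ]
}}

```text
time_s: 8.3
eef_pos: [517.4, 112.3, 131.3]
orientation: [1.0, -0.027, -0.0, 0.0]
wrist_force: [1.0, -0.8, -0.8]
width: 0.351
```

```bash
python3 - <<'E'
from h import *
from station import env
s=env.sense(); print(s["eef_pos"],s["wrist_force"],s["width"]*85)
plan(s,(515.5,284.3,145),-93.1)
E
```

```text
[517.35178948 112.2682379  131.2625489 ] [ 1.02284636 -0.82450836 -0.7819824 ] 29.871992580311844
at [517.4 112.3 131.3] az -93.08 -> shift [-0.0277 -0.4292 -0.0345] turn 0.0001 dist 173
```

Call:
{"op": "jog_arm", "data": {
  "motion": [
    [[-0.028,-0.43,0.0],0],
    [[-0.028,-0.43,0.0],0],
    [[-0.028,-0.43,0.0],0],
    [[-0.028,-0.43,0.0],0],
    [[-0.028,-0.43,0.08],0],
    [[-0.028,-0.43,0.15],0],
    [[-0.028,-0.43,0.15],0],
    [[-0.028,-0.43,0.15],0]
  ]
}}

```text
time_s: 8.97
eef_pos: [514.5, 281.4, 69.3]
orientation: [1.0, -0.027, -0.002, 0.002]
wrist_force: [-0.3, 0.1, 0.3]
width: 0.35
```

Call:
{"op": "jog_arm", "data": {
  "motion": [
    [[0,0,0],0],
    [[0,0,0],0]
  ]
}}

```text
time_s: 9.13
eef_pos: [517.8, 282.9, 73.3]
orientation: [1.0, -0.028, 0.002, -0.001]
wrist_force: [1.2, -0.4, 0.1]
width: 0.349
```

```bash
python3 - <<'E'
from h import *
from station import env
c=env.capture("wrist"); np.savez("pics/w9.npz",**c)
s=env.sense(); print(s["eef_pos"],s["wrist_force"],s["width"]*85)
crop(c["frame"],180,150,380,300,4,"pics/w9c.png")
E
```

```text
[517.76208695 283.03797698  73.41475163] [0.50419178 1.02774509 0.83810086] 30.19813274058031
```

View pics/w9c.png

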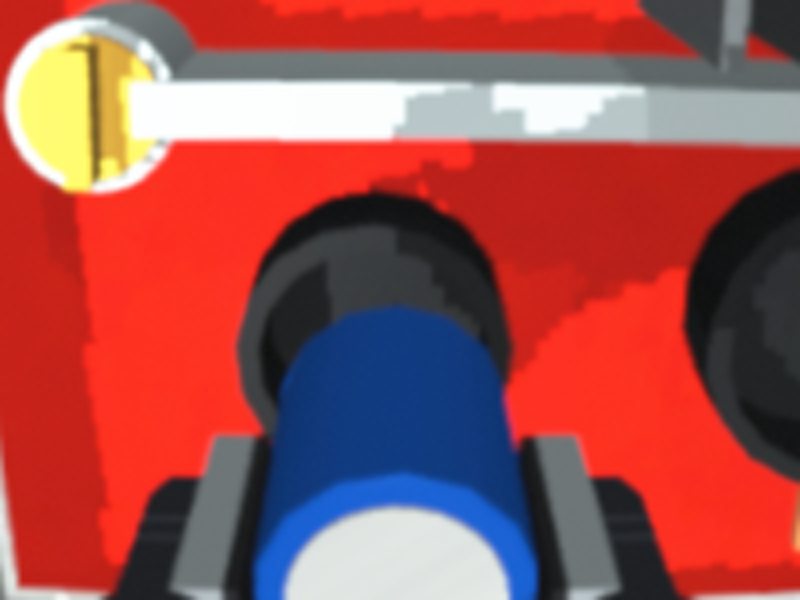

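```bash
python3 - <<'E'
from h import *
c=load("pics/w9.npz")
print("cup",cr(c,[(238,350),(245,312),(262,278),(290,250),(330,231),(375,225),(420,230),(455,245),(485,275),(505,315),(512,355)],180,150,4,25,22.5))
print("cap",cr(c,[(285,385),(300,355),(325,328),(355,312),(395,305),(435,311),(470,330),(492,358),(503,392)],180,150,4,73.4+25-50,16))
E
```

```text
cup (array([515.65, 286.72]), np.float64(0.23), array([516.54, 286.71,  21.79]))
cap (array([517.48, 283.49]), np.float64(0.14), array([517.92, 283.47,  15.65]))
```

Call:
{"op": "jog_arm", "data": {
  "motion": [
    [[-0.0045,-0.0078,0.044],0],
    [[-0.0045,-0.0078,0.044],0],
    [[-0.0045,-0.0078,0.044],0],
    [[-0.0045,-0.0078,0.044],0],
    [[-0.0045,-0.0078,0.044],0]
  ]
}}

```text
time_s: 9.6
eef_pos: [515.2, 286.4, 54.8]
orientation: [1.0, -0.027, 0.001, -0.0]
wrist_force: [0.0, -0.4, -0.0]
width: 0.357
```

```bash
python3 - <<'E'
from h import *
from station import env
c=env.capture("wrist"); np.savez("pics/w10.npz",**c)
s=env.sense(); print(s["eef_pos"],s["wrist_force"],s["width"]*85)
crop(c["frame"],180,150,380,300,4,"pics/w10c.png")
E
```

```text
[515.15703494 286.39519332  54.70036949] [-0.22734639  0.69021746 -0.89470651] 29.96100490083609
```

View pics/w10c.png

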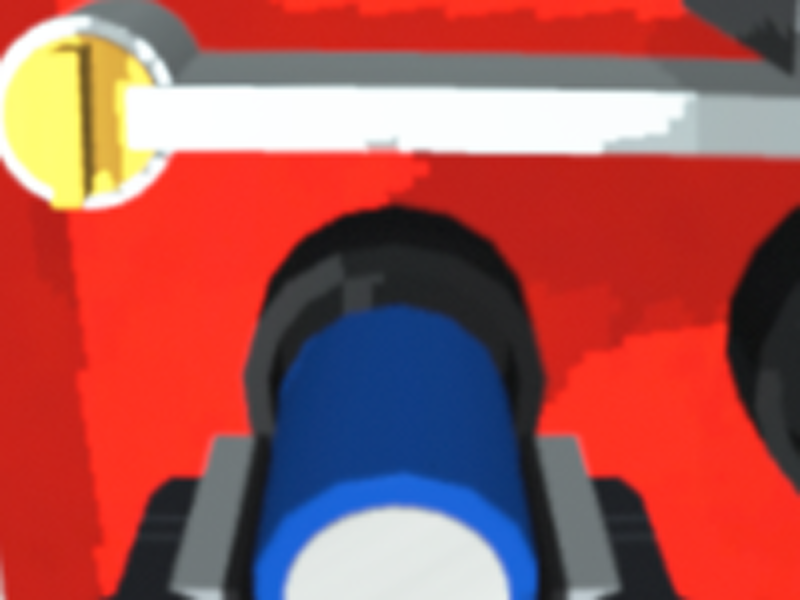

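```bash
python3 - <<'E'
from h import *
c=load("pics/w10.npz")
print("cup",cr(c,[(245,378),(252,335),(270,300),(300,268),(340,250),(395,243),(445,250),(490,272),(520,305),(537,340),(544,380)],180,150,4,25,22.5))
print("cap",cr(c,[(283,385),(300,355),(325,326),(355,311),(395,304),(435,310),(470,328),(495,358),(505,390)],180,150,4,54.8+25-50,16))
E
```

```text
cup (array([515.89, 287.12]), np.float64(0.19), array([516.86, 286.99,  21.73]))
cap (array([515.06, 286.87]), np.float64(0.07), array([515.08, 286.87,  15.98]))
```

Call:
{"op": "jog_arm", "data": {
  "motion": [
    [[0.003,-0.0005,0.0],0],
    [[0.003,-0.0005,0.02],0],
    [[0.003,-0.0005,0.035],0],
    [[0.003,-0.0005,0.05],0],
    [[0.003,-0.0005,0.056],0],
    [[0.003,-0.0005,0.056],0],
    [[0.003,-0.0005,0.056],0]
  ]
}}

```text
time_s: 10.23
eef_pos: [515.1, 286.0, 31.2]
orientation: [1.0, -0.027, -0.001, 0.001]
wrist_force: [-0.5, -1.8, 3.9]
width: 0.357
```

```bash
python3 - <<'E'
from h import *
from station import env
s=env.sense(); print(s["eef_pos"],s["wrist_force"],s["width"]*85)
E
```

```text
[515.06419236 285.99673495  31.18860518] [-0.54450841 -1.83151828  3.85365653] 30.337880458011966
```

Call:
{"op": "jog_arm", "data": {
  "motion": [
    [[0,0,0],0],
    [[0,0,0],0],
    [[0,0,0],0],
    [[0,0,-0.05],0],
    [[0,0,-0.15],0],
    [[0,0,-0.25],0],
    [[0,0,-0.3],0],
    [[0,0,-0.3],0]
  ],
  "claw": 100
}}

```text
time_s: 10.9
eef_pos: [519.1, 289.2, 157.6]
orientation: [1.0, -0.027, 0.005, -0.003]
wrist_force: [0.6, 0.1, 0.3]
width: 0.606
```

```bash
python3 - <<'E'
from h import *
from station import env
c=env.capture("wrist"); np.savez("pics/w11.npz",**c)
s=env.sense(); print(s["eef_pos"],s["wrist_force"],s["width"]*85)
cv2.imwrite("pics/w11.png",c["frame"][:,:,::-1])
plan(s,(544,-365.5,130),-93.1)
for o in cups(c,(((270-95+110,200),26.5),)): print(o)
E
```

```text
[517.52876501 287.9555938  154.52476757] [-0.65918724  0.0661715  -0.96924748] 51.38575785499976
at [517.5 288.  154.5] az -93.05 -> shift [0.1527 1.628  0.0557] turn 0.0003 dist 654
((array([515.27122999, 282.79195686]), np.float64(1.2669945161584582), 52), array([512.61031545, 286.95475989,  22.58220488]))
```

View pics/w11.png

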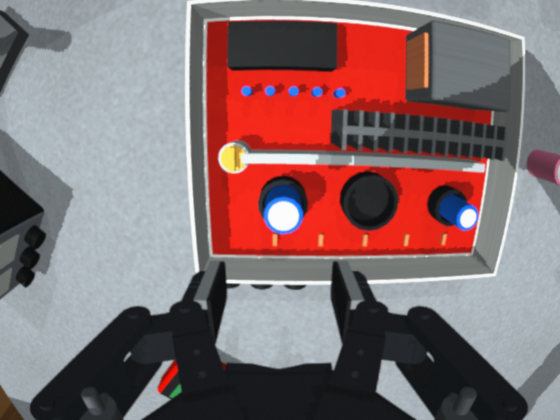

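Call:
{"op": "jog_arm", "data": {
  "motion": [
    [[0.094,1.0,0.03],0],
    [[0.094,1.0,0.03],0],
    [[0.094,1.0,0.03],0],
    [[0.094,1.0,0.03],0],
    [[0.094,1.0,0.03],0],
    [[0.094,1.0,0.03],0],
    [[0.094,1.0,0.03],0],
    [[0.094,1.0,0.03],0]
  ],
  "claw": 0
}}

```text
time_s: 11.62
eef_pos: [527.5, -48.6, 139.5]
orientation: [1.0, -0.027, -0.002, -0.0]
wrist_force: [0.9, 0.1, -0.0]
width: 1.001
```

```bash
python3 - <<'E'
from h import *
from station import env
s=env.sense(); plan(s,(544,-365.5,130),-93.1)
E
```

```text
at [527.5 -48.6 139.5] az -93.05 -> shift [0.0834 0.7889 0.0236] turn 0.0003 dist 317
```

Call:
{"op": "jog_arm", "data": {
  "motion": [
    [[0.083,0.787,0.02],0],
    [[0.083,0.787,0.02],0],
    [[0.083,0.787,0.02],0],
    [[0.083,0.787,0.02],0],
    [[0.083,0.787,0.02],0],
    [[0.083,0.787,0.02],0],
    [[0.083,0.787,0.02],0],
    [[0.083,0.787,0.02],0]
  ]
}}

```text
time_s: 12.28
eef_pos: [542.4, -368.9, 130.6]
orientation: [1.0, -0.03, -0.002, 0.001]
wrist_force: [-0.2, -1.6, 0.4]
width: 1.003
```

Call:
{"op": "jog_arm", "data": {
  "motion": [
    [[0,0,0],0],
    [[0,0,0],0],
    [[0,0,0],0]
  ]
}}

```text
time_s: 12.53
eef_pos: [545.1, -360.7, 131.5]
orientation: [1.0, -0.026, -0.001, -0.002]
wrist_force: [0.5, 0.3, 0.5]
width: 1.001
```

```bash
python3 - <<'E'
from h import *
from station import env
c=env.capture("wrist"); np.savez("pics/w12.npz",**c)
s=env.sense(); print(s["eef_pos"],yaw(s["orientation"]))
cv2.imwrite("pics/w12.png",c["frame"][:,:,::-1])
print(captop(c,(278,230),50))
E
```

```text
[ 545.71447285 -359.86355936  132.08930046] -92.8970220139631
(array([ 541.95758081, -366.17001057]), np.float64(15.282595420552887), array([287.04623415, 221.61297539]), np.int32(1341))
```

View pics/w12.png

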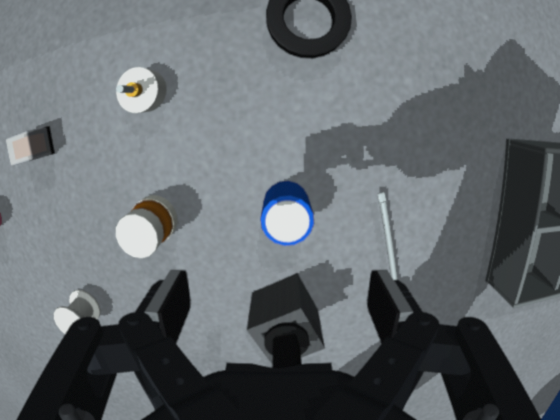

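Call:
{"op": "jog_arm", "data": {
  "motion": [
    [[-0.008,0.016,0.0],0],
    [[-0.008,0.016,0.1],0],
    [[-0.008,0.016,0.2],0],
    [[-0.008,0.016,0.267],0],
    [[-0.008,0.016,0.267],0],
    [[-0.008,0.016,0.267],0],
    [[-0.008,0.016,0.267],0]
  ],
  "claw": 40
}}

```text
time_s: 13.17
eef_pos: [543.7, -369.1, 28.8]
orientation: [1.0, -0.026, 0.002, 0.001]
wrist_force: [-0.4, -0.1, 0.7]
width: 0.844
```

Call:
{"op": "jog_arm", "data": {
  "motion": [
    [[0,0,0],0],
    [[0,0,0],0],
    [[0,0,0],0],
    [[0,0,0],0],
    [[0,0,0],0]
  ],
  "claw": 255
}}

```text
time_s: 13.58
eef_pos: [543.9, -369.7, 29.4]
orientation: [1.0, -0.027, 0.002, 0.001]
wrist_force: [-0.4, -0.3, 6.2]
width: 0.443
```

```bash
python3 - <<'E'
from h import *
from station import env
s=env.sense(); print(s["eef_pos"],s["wrist_force"],s["width"]*85)
plan(s,(513,206,150),-93.1)
E
```

```text
[ 543.91535239 -369.74037173   29.42457638] [-0.43137161 -0.28329276  6.1704169 ] 37.67275134023039
at [ 543.9 -369.7   29.4] az -93.04 -> shift [-0.1522 -1.4325 -0.3056] turn 0.0003 dist 589
```

Call:
{"op": "jog_arm", "data": {
  "motion": [
    [[0,0,-0.25],0],
    [[0,0,-0.25],0],
    [[-0.1,-0.95,-0.28],0],
    [[-0.1,-0.95,-0.28],0],
    [[-0.1,-0.95,-0.28],0],
    [[-0.1,-0.95,-0.28],0],
    [[-0.1,-0.95,-0.28],0],
    [[-0.1,-0.95,-0.28],0]
  ]
}}

```text
time_s: 14.25
eef_pos: [528.7, -118.1, 129.4]
orientation: [1.0, -0.027, 0.001, 0.0]
wrist_force: [0.5, 0.0, -0.8]
width: 0.444
```

```bash
python3 - <<'E'
from h import *
from station import env
s=env.sense(); print(s["width"]*85); plan(s,(513.5,205.8,80),-93.1)
E
```

```text
37.71573954277698
at [ 528.7 -118.1  129.4] az -93.07 -> shift [-0.0816 -0.8067  0.123 ] turn 0.0002 dist 328
```

Call:
{"op": "jog_arm", "data": {
  "motion": [
    [[-0.08,-0.806,0],0],
    [[-0.08,-0.806,0],0],
    [[-0.08,-0.806,0],0],
    [[-0.08,-0.806,0],0],
    [[-0.08,-0.806,0],0],
    [[-0.08,-0.806,0],0],
    [[-0.08,-0.806,0],0],
    [[-0.08,-0.806,0.0],0]
  ]
}}

```text
time_s: 14.92
eef_pos: [513.4, 208.2, 129.4]
orientation: [1.0, -0.025, 0.001, -0.001]
wrist_force: [1.1, 0.8, -0.2]
width: 0.445
```

Call:
{"op": "jog_arm", "data": {
  "motion": [
    [[0,0,0],0],
    [[0,0,0.05],0],
    [[0,0,0.1],0],
    [[0,0,0.13],0],
    [[0,0,0.13],0],
    [[0,0,0.13],0]
  ]
}}

```text
time_s: 15.42
eef_pos: [514.0, 203.2, 76.4]
orientation: [1.0, -0.027, -0.0, 0.0]
wrist_force: [-0.5, -0.5, -0.3]
width: 0.442
```

```bash
python3 - <<'E'
from h import *
from station import env
c=env.capture("wrist"); np.savez("pics/w13.npz",**c)
s=env.sense(); print(s["eef_pos"],s["wrist_force"],s["width"]*85)
crop(c["frame"],180,150,380,300,4,"pics/w13c.png")
E
```

```text
[514.80462054 203.71104971  77.30731986] [0.50888901 0.027168   0.23212507] 37.885427055745545
```

View pics/w13c.png

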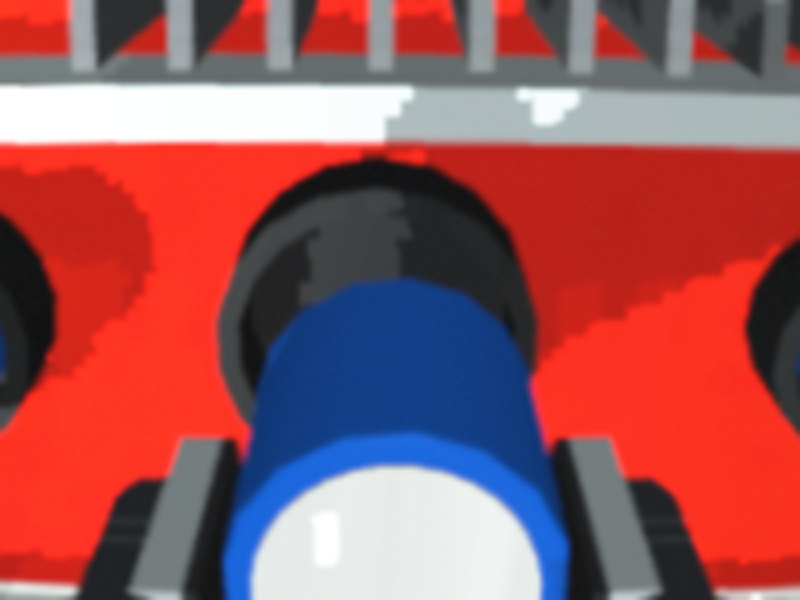

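```bash
python3 - <<'E'
from h import *
c=load("pics/w13.npz")
print("cup",cr(c,[(219,335),(228,290),(248,250),(275,222),(315,198),(370,187),(420,194),(465,215),(505,250),(528,300),(537,345)],180,150,4,25,26.5))
print("cap",cr(c,[(262,380),(275,350),(300,315),(335,293),(395,279),(455,287),(495,315),(522,350),(532,385)],180,150,4,77.3-29,20))
print(held(c,77.3+21,20,roi=(200,230,360,400)))
E
```

```text
cup (array([512.36, 206.74]), np.float64(0.37), array([513.65, 206.6 ,  25.46]))
cap (array([512.36, 203.36]), np.float64(0.06), array([512.69, 203.34,  19.75]))
((array([513.94486635, 203.5809296 ]), np.float64(0.45280922467378915), 35), array([513.9369817 , 203.60277386,  19.51991165]))
```

Call:
{"op": "jog_arm", "data": {
  "motion": [
    [[0.001,-0.0083,0.043],0],
    [[0.001,-0.0083,0.043],0],
    [[0.001,-0.0083,0.043],0],
    [[0.001,-0.0083,0.043],0],
    [[0.001,-0.0083,0.043],0]
  ]
}}

```text
time_s: 15.88
eef_pos: [515.7, 207.2, 60.5]
orientation: [1.0, -0.027, 0.001, -0.0]
wrist_force: [0.6, -0.4, -0.4]
width: 0.444
```

```bash
python3 - <<'E'
from h import *
from station import env
c=env.capture("wrist"); np.savez("pics/w14.npz",**c)
s=env.sense(); print(s["eef_pos"],s["wrist_force"],s["width"]*85)
crop(c["frame"],180,150,380,300,4,"pics/w14c.png")
E
```

```text
[515.58156191 207.17531549  60.42322261] [ 0.25158779 -1.04544093 -0.56064697] 37.643551085460516
```

View pics/w14c.png

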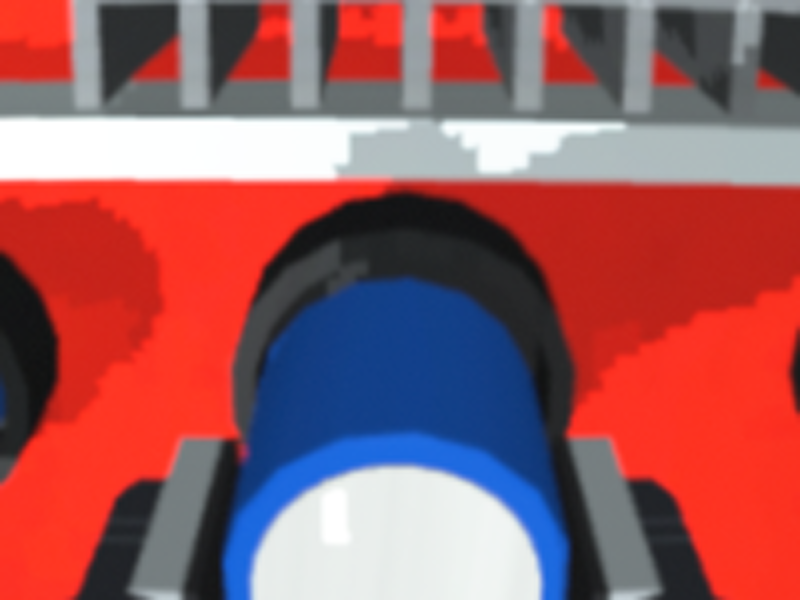

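```bash
python3 - <<'E'
from h import *
c=load("pics/w14.npz")
print("cup",cr(c,[(233,375),(242,325),(262,285),(290,255),(340,235),(403,227),(460,237),(505,260),(540,295),(565,340),(574,385)],180,150,4,25,26.5))
print("cap",cr(c,[(262,380),(275,350),(300,315),(340,290),(403,277),(460,288),(500,315),(525,350),(535,385)],180,150,4,60.4-29,20))
E
```

```text
cup (array([512.82, 207.35]), np.float64(0.15), array([513.71, 207.09,  25.75]))
cap (array([514.02, 207.18]), np.float64(0.11), array([513.91, 207.19,  20.09]))
```

Call:
{"op": "jog_arm", "data": {
  "motion": [
    [[-0.002,0,0.0],0],
    [[-0.002,0,0.02],0],
    [[-0.002,0,0.035],0],
    [[-0.002,0,0.05],0],
    [[-0.002,0,0.058],0],
    [[-0.002,0,0.06],0],
    [[-0.002,0,0.06],0],
    [[-0.002,0,0.06],0]
  ]
}}

```text
time_s: 16.6
eef_pos: [513.2, 206.7, 35.5]
orientation: [1.0, -0.027, -0.001, 0.001]
wrist_force: [-2.9, -1.3, 5.3]
width: 0.443
```

```bash
python3 - <<'E'
from h import *
from station import env
s=env.sense(); print(s["eef_pos"],s["wrist_force"],s["width"]*85)
E
```

```text
[513.19292755 206.67839412  35.47767374] [-2.92964144 -1.26027702  5.34364416] 37.6156970623728
```

Call:
{"op": "jog_arm", "data": {
  "motion": [
    [[0,0,0],0],
    [[0,0,0],0],
    [[0,0,0],0],
    [[0,0,-0.05],0],
    [[0,0,-0.15],0],
    [[0,0,-0.25],0],
    [[0,0,-0.3],0],
    [[0,0,-0.3],0]
  ],
  "claw": 90
}}

```text
time_s: 17.27
eef_pos: [517.8, 209.3, 161.3]
orientation: [1.0, -0.027, 0.006, -0.003]
wrist_force: [0.5, 0.1, 0.6]
width: 0.649
```

Call:
{"op": "jog_arm", "data": {
  "motion": [
    [[0,0,0],0],
    [[0,0,0],0],
    [[0,0,0],0]
  ],
  "claw": 0
}}

```text
time_s: 17.52
eef_pos: [512.8, 206.3, 153.3]
orientation: [1.0, -0.027, -0.002, 0.001]
wrist_force: [0.3, 0.2, 0.4]
width: 1.0
```

```bash
python3 - <<'E'
from h import *
from station import env
c=env.capture("wrist"); np.savez("pics/w15.npz",**c)
s=env.sense(); print(s["eef_pos"],yaw(s["orientation"]),s["wrist_force"],s["width"]*85)
cv2.imwrite("pics/w15.png",c["frame"][:,:,::-1])
for u in((283,215),(175,215),(380,215)): print(captop(c,u,56))
crop(c["frame"],110,110,250,215,5.6,"pics/w15c.png")
t=env.capture("top"); np.savez("pics/top15.npz",**t)
E
```

```text
[512.83201263 206.38608735 153.30965719] -93.05256739925753 [-0.23649807 -0.01187416 -0.80449244] 84.9664761266251
(array([511.87422393, 207.39319331]), np.float64(15.838013499850458), array([277.51159196, 212.20865533]), np.int32(1294))
(array([515.27656631, 287.08323975]), np.float64(11.877672924924102), array([178.31134969, 213.38803681]), np.int32(652))
(array([504.39633183, 121.34071483]), np.float64(8.303900250804466), array([384.21943574, 215.78056426]), np.int32(319))
```

View pics/w15.png

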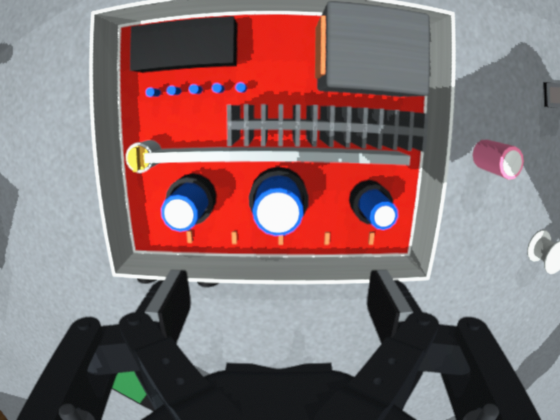

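View pics/w15c.png

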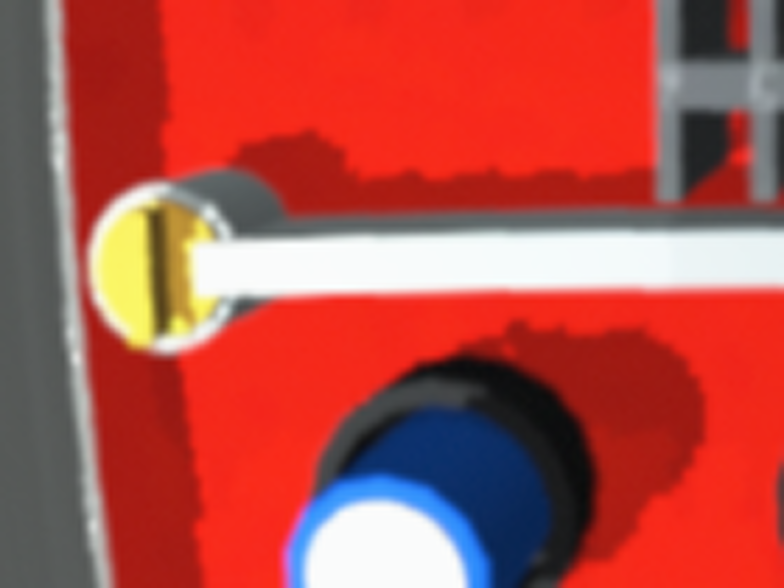

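All three caps sit in their cups, with tops within about 1 mm of the cup centres. Next is a close look at the screw at (145,157).

Call:
{"op": "jog_arm", "data": {
  "motion": [
    [[-0.1,-0.283,0.15],0],
    [[-0.1,-0.283,0.15],0],
    [[-0.1,-0.283,0.15],0],
    [[-0.1,-0.283,0.15],0],
    [[-0.1,-0.283,0.15],0],
    [[-0.1,-0.283,0.15],0],
    [[-0.1,-0.283,0.15],0]
  ]
}}

```text
time_s: 18.2
eef_pos: [481.2, 320.4, 95.1]
orientation: [1.0, -0.028, 0.0, 0.001]
wrist_force: [1.0, 0.0, -0.6]
width: 1.004
```

```bash
python3 - <<'E'
from h import *
from station import env
c=env.capture("wrist"); np.savez("pics/w16.npz",**c)
s=env.sense(); print(s["eef_pos"],yaw(s["orientation"]),s["wrist_force"],s["width"]*85)
print(proj(c,(560.3,322,36),True))
p=proj(c,(560.3,322,36),True)[0].astype(int)
x0,y0=max(p[0]-50,0),max(p[1]-38,0); print(x0,y0)
crop(c["frame"],x0,y0,x0+100,y0+76,7.5,"pics/w16c.png")
E
```

```text
[481.69689171 320.13195451  95.51888215] -93.23752041216156 [-0.71325068 -0.05255019  0.07755763] 84.88216099787633
[[269.25207957 108.56209117]]
219 70
```

View pics/w16c.png

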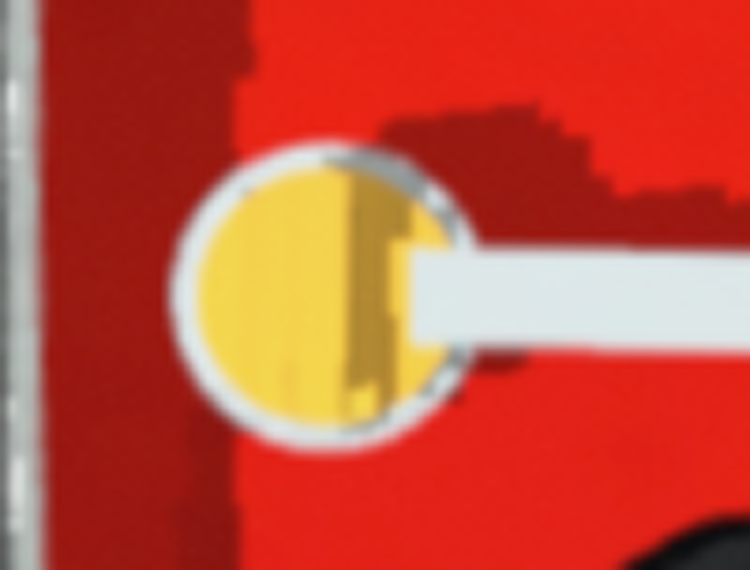

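```bash
python3 - <<'E'
from h import *
c=load("pics/w16.npz"); f=c["frame"]
p=f[85:132,240:285].astype(float)
for v in range(88,130,3): print(v,f[v,244:276,0].tolist())
g=np.clip((p-[200,170,40])/[55,60,60],0,1)*255
cv2.imwrite("pics/w16d.png",cv2.resize(g[...,::-1].astype(np.uint8),None,fx=12,fy=12,interpolation=cv2.INTER_NEAREST))
E
```

```text
88 [153, 153, 153, 153, 154, 167, 207, 227, 231, 231, 232, 232, 233, 233, 233, 233, 233, 233, 233, 232, 232, 231, 228, 224, 217, 188, 161, 154, 153, 153, 152, 152]
91 [153, 154, 154, 155, 154, 156, 173, 214, 227, 227, 226, 224, 223, 224, 224, 225, 224, 216, 194, 179, 166, 157, 150, 147, 147, 148, 147, 153, 164, 161, 154, 153]
94 [154, 154, 155, 162, 178, 199, 213, 214, 219, 229, 236, 240, 242, 243, 243, 243, 243, 243, 243, 243, 238, 219, 186, 179, 178, 174, 167, 159, 150, 144, 143, 153]
97 [156, 169, 197, 217, 223, 228, 237, 241, 243, 243, 243, 244, 244, 244, 244, 244, 244, 244, 243, 243, 239, 214, 180, 178, 180, 178, 177, 175, 175, 188, 215, 204]
100 [192, 215, 224, 232, 240, 243, 243, 244, 243, 244, 244, 243, 244, 243, 243, 244, 244, 244, 244, 243, 238, 212, 177, 178, 179, 177, 177, 176, 176, 197, 235, 243]
103 [218, 226, 237, 242, 243, 243, 244, 244, 244, 244, 244, 244, 244, 244, 244, 244, 244, 244, 243, 243, 238, 210, 178, 178, 179, 177, 196, 233, 242, 239, 233, 230]
106 [225, 236, 242, 243, 244, 244, 244, 244, 244, 244, 244, 244, 244, 244, 244, 244, 244, 244, 244, 243, 238, 208,
[... 505 characters left out ...]
 177, 176, 175, 197, 234, 239, 232, 229]
118 [195, 218, 225, 232, 241, 243, 244, 244, 244, 244, 244, 244, 243, 242, 243, 244, 244, 244, 244, 242, 230, 191, 174, 178, 178, 176, 177, 198, 236, 243, 244, 243]
121 [159, 175, 200, 215, 222, 229, 237, 242, 244, 244, 244, 244, 243, 242, 242, 244, 244, 244, 244, 241, 226, 199, 197, 209, 221, 197, 179, 198, 236, 242, 234, 202]
124 [150, 146, 145, 151, 173, 199, 216, 221, 226, 232, 237, 241, 242, 242, 242, 243, 244, 244, 244, 241, 231, 227, 237, 241, 236, 203, 185, 211, 219, 215, 211, 215]
127 [144, 142, 141, 141, 141, 146, 162, 183, 199, 213, 220, 222, 221, 219, 218, 219, 220, 222, 222, 218, 203, 193, 189, 188, 193, 210, 218, 222, 224, 226, 226, 227]
```

View pics/w16d.png

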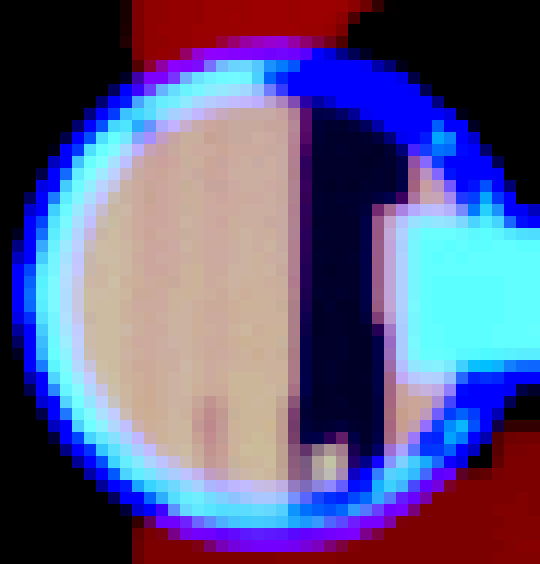

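```bash
python3 - <<'E'
from h import *
from station import env
c=load("pics/w16.npz")
print("bar",onplane(c,(261.6,109),40,True)," disc",onplane(c,(262,109),32,True))
print("bar dir",[onplane(c,u,40,True)[0][:2].round(2) for u in((265.2,94),(264.5,118))])
s=env.sense(); print(s["joints"].round(2)); plan(s,(375,-352,190),-93.1)
t=load("pics/top15.npz"); crop(t["frame"],360,180,450,250,8,"pics/st.png")
E
```

```text
bar [[560.31623477 326.48248791  40.        ]]  disc [[560.31923983 326.62694155  32.        ]]
bar dir [array([569.29, 323.79]), array([554.74, 325.08])]
[-0.33  0.51 -0.4   1.61  0.22  1.07 -2.42]
at [481.7 320.1  95.5] az -93.24 -> shift [-0.1711  1.693  -0.2341] turn -0.0008 dist 687
```

View pics/st.png

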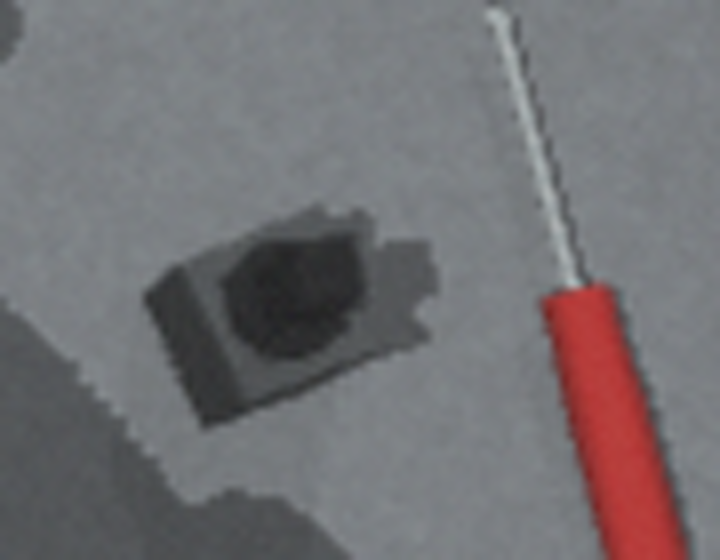

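Call:
{"op": "jog_arm", "data": {
  "motion": [
    [[0,0,-0.2],0],
    [[-0.1,1.0,-0.25],0],
    [[-0.1,1.0,-0.25],0],
    [[-0.1,1.0,-0.25],0],
    [[-0.1,1.0,-0.25],0],
    [[-0.1,1.0,-0.25],0],
    [[-0.1,1.0,-0.25],0],
    [[-0.1,1.0,-0.25],0]
  ]
}}

```text
time_s: 18.92
eef_pos: [435.9, 33.3, 180.1]
orientation: [1.0, -0.028, 0.001, 0.0]
wrist_force: [1.1, -0.9, 1.0]
width: 0.998
```

```bash
python3 - <<'E'
from h import *
from station import env
s=env.sense(); print(s["joints"].round(2)); plan(s,(375,-352,190),-93.1)
E
```

```text
[ 0.17  0.13 -0.31  1.87  0.05  1.14 -1.79]
at [435.9  33.3 180.1] az -93.25 -> shift [-0.0972  0.9702 -0.0243] turn -0.0009 dist 390
```

Call:
{"op": "jog_arm", "data": {
  "motion": [
    [[0.2,0.95,-0.02],-0.5],
    [[0.2,0.95,-0.02],-0.5],
    [[0.2,0.95,-0.02],-0.5],
    [[0.2,0.95,-0.02],-0.5],
    [[0.2,0.95,-0.02],-0.5],
    [[0.2,0.95,-0.02],-0.5],
    [[0.2,0.95,-0.02],-0.5],
    [[0.2,0.95,-0.02],-0.5]
  ]
}}

```text
time_s: 19.58
eef_pos: [481.8, -261.9, 186.3]
orientation: [0.911, 0.411, 0.0, 0.001]
wrist_force: [1.2, -0.4, 1.7]
width: 0.999
```

```bash
python3 - <<'E'
from h import *
from station import env
s=env.sense(); print(s["joints"].round(2)); plan(s,(505,-352,190),87)
c=env.capture("wrist"); np.savez("pics/w17.npz",**c); cv2.imwrite("pics/w17.png",c["frame"][:,:,::-1])
E
```

```text
[ 0.62  0.34 -0.2   1.58  0.07  1.22 -0.32]
at [ 481.8 -261.9  186.3] az -41.41 -> shift [-0.1305  0.1924 -0.009 ] turn -0.7134 dist 93
```

View pics/w17.png

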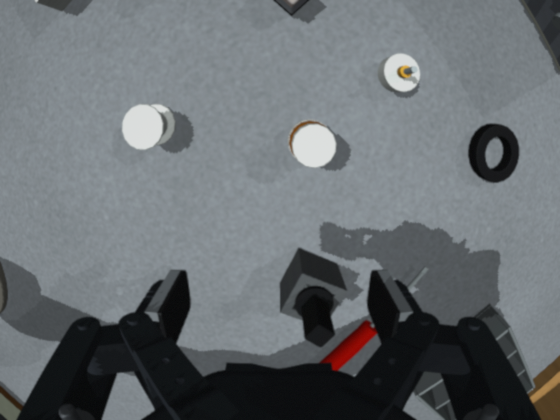

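Call:
{"op": "jog_arm", "data": {
  "motion": [
    [[-0.13,0.19,-0.02],-0.35],
    [[-0.13,0.19,-0.02],-0.35],
    [[-0.13,0.19,-0.02],-0.35],
    [[-0.13,0.19,-0.02],-0.35],
    [[-0.13,0.19,-0.02],-0.35],
    [[-0.13,0.19,-0.02],-0.35],
    [[-0.13,0.19,-0.02],-0.35],
    [[-0.13,0.19,-0.02],-0.35]
  ]
}}

```text
time_s: 20.3
eef_pos: [503.7, -349.6, 193.8]
orientation: [0.603, 0.798, -0.0, 0.001]
wrist_force: [-0.4, -0.3, 0.1]
width: 0.998
```

Call:
{"op": "jog_arm", "data": {
  "motion": [
    [[0,0,0],-0.35],
    [[0,0,0],-0.35],
    [[0,0,0],-0.35],
    [[0,0,0],-0.35],
    [[0,0,0],-0.35],
    [[0,0,0],-0.35],
    [[0,0,0],-0.35],
    [[0,0,0],-0.35]
  ]
}}

```text
time_s: 20.97
eef_pos: [503.6, -349.6, 193.7]
orientation: [0.147, 0.989, -0.001, 0.0]
wrist_force: [-0.5, -0.1, 0.3]
width: 1.002
```

```bash
python3 - <<'E'
from h import *
from station import env
c=env.capture("wrist"); np.savez("pics/w18.npz",**c); cv2.imwrite("pics/w18.png",c["frame"][:,:,::-1])
s=env.sense(); print(s["joints"].round(2)); plan(s,(437,-355,140),87)
p=proj(c,(437,-355,115),True)[0]; print(p)
E
```

```text
[ 0.95  0.52 -0.57  1.37  0.28  1.33  1.65]
at [ 503.6 -349.7  193.6] az 73.33 -> shift [ 0.1557 -0.0603  0.1341] turn -0.076 dist 86
[242.1149294  135.83500087]
```

View pics/w18.png

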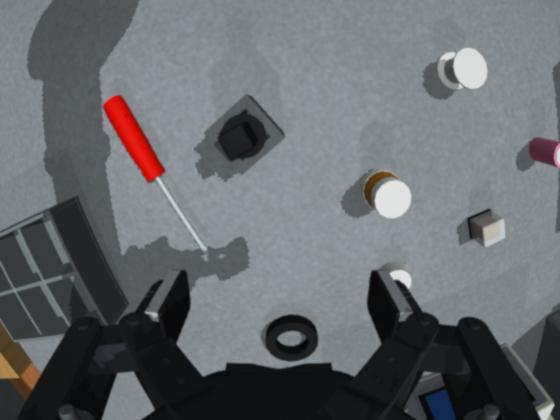

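```bash
python3 - <<'E'
from h import *
c=load("pics/w18.npz"); f=c["frame"][85:185,185:295].astype(float)
g=np.clip((f-5)*2.6,0,255).astype(np.uint8)
cv2.imwrite("pics/w18c.png",cv2.resize(g[...,::-1],None,fx=7,fy=6,interpolation=cv2.INTER_CUBIC) if 0 else cv2.resize(g[...,::-1],None,fx=6,fy=6,interpolation=cv2.INTER_CUBIC))
E
```

```text
(no output)
```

View pics/w18c.png

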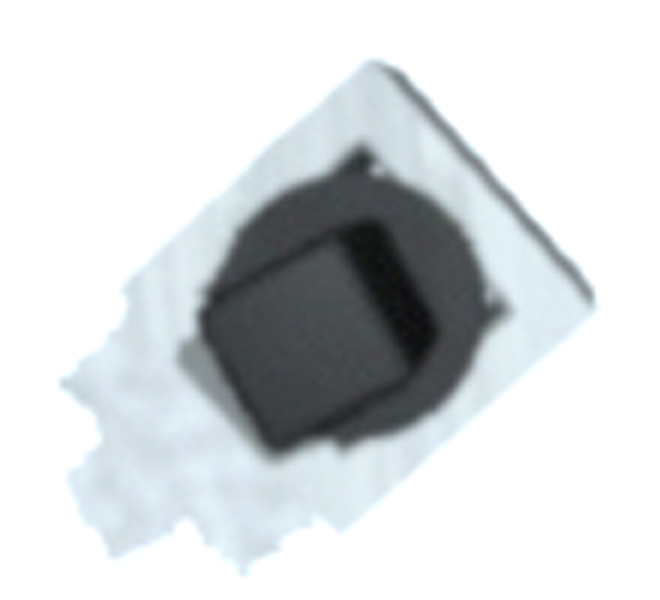

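```bash
python3 - <<'E'
from h import *
c=load("pics/w18.npz")
def W(q,z): return onplane(c,(np.array(q)+.5)/6-.5+[185,85],z,True)[:,:2]
H=W([(203,318),(335,238),(410,368),(275,452)],115); print(H.round(1),H.mean(0))
for i in range(4):
    d=H[(i+1)%4]-H[i]; print(np.linalg.norm(d).round(1),np.degrees(np.arctan2(d[1],d[0])).round(1))
S=W([(375,62),(593,300)],60); d=S[1]-S[0]; print("stand edge",S,np.linalg.norm(d),np.degrees(np.arctan2(d[1],d[0])))
print("collar ctr?",W([(350,310)],65), "hole corners",W([(368,152),(505,310)],60))
E
```

```text
[[ 433.  -371. ]
 [ 429.1 -353.7]
 [ 445.9 -350.1]
 [ 450.4 -368. ]] [ 439.59350241 -360.66447512]
17.7 102.9
17.2 12.1
18.4 -75.7
17.6 -170.2
stand edge [[ 407.68271289 -347.72157553]
 [ 449.06504558 -328.54719029]] 45.60871088389902 24.86051271627024
collar ctr? [[ 439.97451005 -361.08840158]] hole corners [[ 419.57523597 -352.47855675]
 [ 446.81992607 -340.81370455]]
```

```bash
python3 - <<'E'
from h import *
from station import env
plan(env.sense(),(439.5,-360.7,130),102.3)
E
```

```text
at [ 503.6 -349.7  193.6] az 73.33 -> shift [ 0.1456 -0.0722  0.1591] turn -0.161 dist 91
```

Call:
{"op": "jog_arm", "data": {
  "motion": [
    [[0.146,-0.072,0.06],-0.161],
    [[0.146,-0.072,0.06],-0.161],
    [[0.146,-0.072,0.06],-0.161],
    [[0.146,-0.072,0.12],-0.161],
    [[0.146,-0.072,0.12],-0.161],
    [[0.146,-0.072,0.12],-0.161],
    [[0.146,-0.072,0.12],-0.161]
  ]
}}

```text
time_s: 21.6
eef_pos: [440.8, -358.8, 146.0]
orientation: [-0.102, 0.995, -0.0, 0.0]
wrist_force: [0.1, 0.2, -0.8]
width: 1.0
```

```bash
python3 - <<'E'
from h import *
from station import env
c=env.capture("wrist"); np.savez("pics/w19.npz",**c)
cv2.imwrite("pics/w19.png",np.clip(c["frame"][:,:,::-1].astype(int)*2,0,255).astype(np.uint8))
plan(env.sense(),(439.5,-360.7,74),102.3)
E
```

```text
at [ 441.3 -358.8  146.3] az 101.79 -> shift [ 0.0056 -0.0036  0.1808] turn -0.0028 dist 72
```

View pics/w19.png

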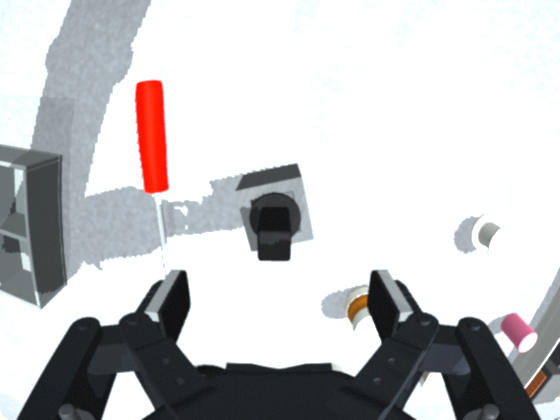

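Call:
{"op": "jog_arm", "data": {
  "motion": [
    [[0.004,-0.003,0.08],-0.0028],
    [[0.004,-0.003,0.14],-0.0028],
    [[0.004,-0.003,0.18],-0.0028],
    [[0.004,-0.003,0.18],-0.0028],
    [[0.004,-0.003,0.18],-0.0028]
  ]
}}

```text
time_s: 22.07
eef_pos: [439.7, -359.7, 73.5]
orientation: [-0.108, 0.994, 0.0, -0.0]
wrist_force: [0.5, -0.3, 0.4]
width: 0.999
```

Call:
{"op": "jog_arm", "data": {
  "motion": [
    [[0,0,0],0],
    [[0,0,0],0],
    [[0,0,0],0],
    [[0,0,0],0],
    [[0,0,0],0],
    [[0,0,0],0]
  ],
  "claw": 255
}}

```text
time_s: 22.57
eef_pos: [439.8, -360.2, 73.8]
orientation: [-0.109, 0.994, -0.001, 0.0]
wrist_force: [-0.6, 0.0, 2.7]
width: 0.226
```

```bash
python3 - <<'E'
from h import *
from station import env
c=env.capture("wrist"); np.savez("pics/w20.npz",**c)
cv2.imwrite("pics/w20.png",np.clip(c["frame"][:,:,::-1].astype(int)*2,0,255).astype(np.uint8))
s=env.sense(); print(s["eef_pos"],yaw(s["orientation"]),s["wrist_force"],s["width"]*85,s["joints"].round(2))
E
```

```text
[ 439.76996153 -360.1130499    73.82157565] 102.47710852642098 [-0.73310893 -0.69984754  2.65493253] 19.039587543482803 [ 1.11  0.57 -0.64  1.66  0.38  1.05  2.13]
```

View pics/w20.png

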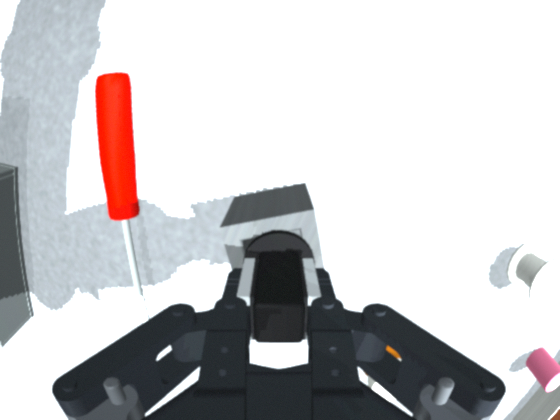

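Call:
{"op": "jog_arm", "data": {
  "motion": [
    [[0,0,-0.08],0],
    [[0,0,-0.16],0],
    [[0,0,-0.24],0],
    [[0,0,-0.28],0],
    [[0,0,-0.28],0],
    [[0,0,-0.28],0]
  ]
}}

```text
time_s: 23.12
eef_pos: [439.6, -359.8, 185.5]
orientation: [-0.109, 0.994, -0.0, 0.0]
wrist_force: [-0.3, 0.2, -1.9]
width: 0.229
```

```bash
python3 - <<'E'
from h import *
from station import env
c=env.capture("wrist"); np.savez("pics/w21.npz",**c)
f=np.clip(c["frame"].astype(int)*2,0,255).astype(np.uint8); crop(f,200,180,360,300,5,"pics/w21c.png")
s=env.sense(); plan(s,(450,0,190),85)
t=env.capture("scene"); np.savez("pics/scene21.npz",**t)
p=proj(t,[s["eef_pos"]-[0,0,40]])[0].astype(int); print(p)
x0,y0=p-[45,35]; crop(np.clip(t["frame"].astype(int)*1.7,0,255).astype(np.uint8),x0,y0,x0+90,y0+70,8,"pics/s21c.png")
E
```

```text
at [ 438.5 -359.4  184. ] az 102.48 -> shift [-0.2222  0.8712 -0.0141] turn 0.0971 dist 360
[177 142]
```

View pics/w21c.png

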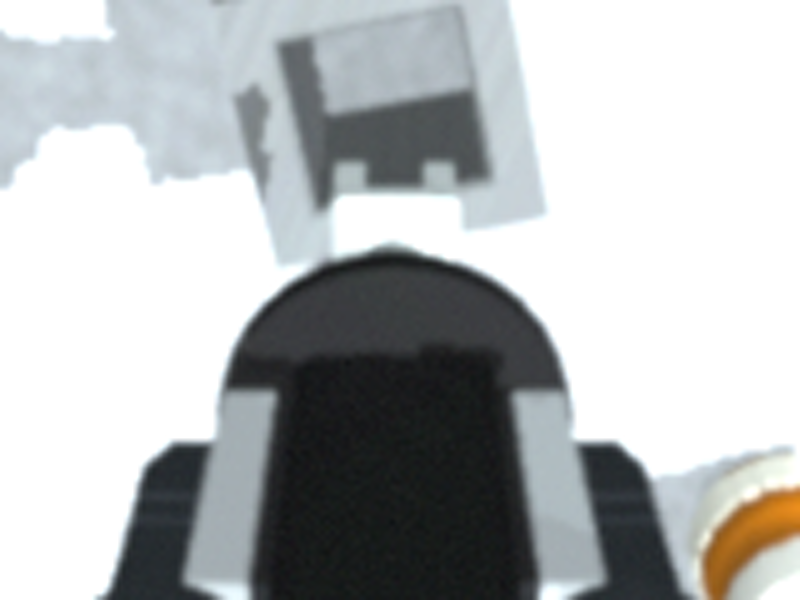

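View pics/s21c.png

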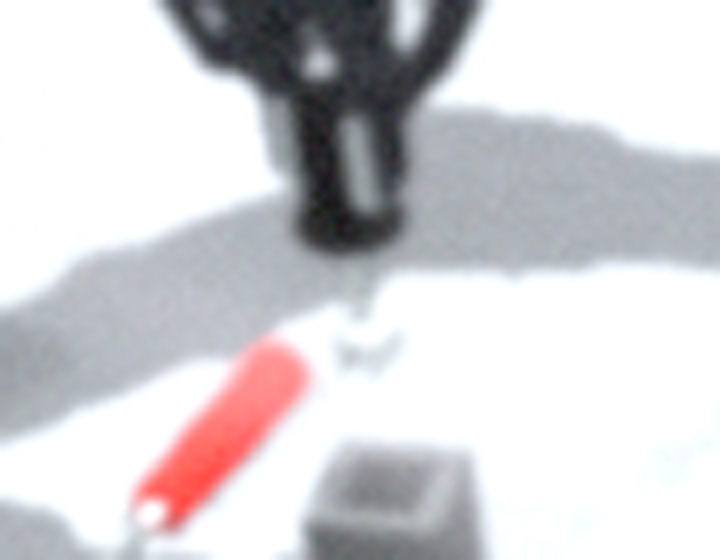

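The key is held with its slot along tool x: the prongs show side by side at about (270,214) and (287,214). Next I'll carry it to the screw.

```bash
python3 - <<'E'
from h import *
from station import env
c=load("pics/w21.npz"); s=env.sense(); m=R.from_quat(s["orientation"]).as_matrix(); p=s["eef_pos"]
for z in (-69,):
    for n,q in (("L",(335,165)),("R",(460,165)),("Li",(367,165)),("Ri",(423,165))):
        w=onplane(c,(np.array(q)+.5)/5-.5+[200,180],p[2]+z,True)[0]; print(n,(m.T@(w-p)).round(2))
plan(s,(560.3,326.5,184),85)
E
```

```text
L [ 7.95 -8.63 69.  ]
R [ 7.96  8.69 69.04]
Li [ 7.95 -4.2  69.01]
Ri [ 7.96  3.56 69.03]
at [ 438.1 -359.2  183.2] az 102.49 -> shift [-6.6890e-01  1.6077e+00  7.0000e-04] turn 0.0971 dist 697
```

Call:
{"op": "jog_arm", "data": {
  "motion": [
    [[-0.4,0.96,0],0.097],
    [[-0.4,0.96,0],0.097],
    [[-0.4,0.96,0],0.097],
    [[-0.4,0.96,0],0.097],
    [[-0.4,0.96,0],0.097],
    [[-0.4,0.96,0],0.097],
    [[-0.4,0.96,0],0.097],
    [[-0.4,0.96,0],0.097]
  ]
}}

```text
time_s: 23.88
eef_pos: [496.5, -30.0, 183.3]
orientation: [0.044, 0.999, -0.0, -0.002]
wrist_force: [0.7, -0.0, -1.2]
width: 0.223
```

```bash
python3 - <<'E'
from h import *
from station import env
s=env.sense(); print(s["joints"].round(2),s["width"]*85); plan(s,(560.3,326.5,180),85)
E
```

```text
[ 0.64  0.33 -0.77  1.7   0.24  1.21  1.29] 18.954359673675942
at [496.5 -30.  183.3] az 85.0 -> shift [-0.0814  0.9017  0.0077] turn 0.0 dist 362
```

Call:
{"op": "jog_arm", "data": {
  "motion": [
    [[-0.081,0.9,0],0],
    [[-0.081,0.9,0],0],
    [[-0.081,0.9,0],0],
    [[-0.081,0.9,0],0],
    [[-0.081,0.9,0],0],
    [[-0.081,0.9,0],0],
    [[-0.081,0.9,0],0],
    [[-0.081,0.9,0],0]
  ]
}}

```text
time_s: 24.55
eef_pos: [555.6, 297.5, 182.4]
orientation: [0.043, 0.999, -0.001, -0.002]
wrist_force: [0.7, -0.0, 0.3]
width: 0.224
```

```bash
python3 - <<'E'
from h import *
from station import env
s=env.sense(); print(s["joints"].round(2),s["width"]*85); plan(s,(560.3,326.5,130),85)
E
```

```text
[-0.06  0.62 -0.76  1.32  0.42  1.37  0.67] 19.027398727299474
at [555.6 297.5 182.4] az 85.03 -> shift [-0.0058  0.0737  0.1307] turn 0.0002 dist 60
```

Call:
{"op": "jog_arm", "data": {
  "motion": [
    [[-0.006,0.07,0.0],0],
    [[-0.006,0.07,0.05],0],
    [[-0.006,0.07,0.12],0],
    [[-0.006,0.07,0.12],0],
    [[-0.006,0.07,0.12],0],
    [[-0.006,0.07,0.12],0]
  ]
}}

```text
time_s: 25.05
eef_pos: [561.5, 323.6, 136.9]
orientation: [0.044, 0.999, -0.0, -0.0]
wrist_force: [-1.1, 0.2, -1.2]
width: 0.229
```

```bash
python3 - <<'E'
from h import *
from station import env
c=env.capture("wrist"); np.savez("pics/w22.npz",**c)
crop(c["frame"],200,160,360,280,5,"pics/w22c.png")
s=env.sense(); plan(s,(560.3,326.5,119),85)
E
```

```text
at [562.  324.1 138.1] az 84.97 -> shift [0.0048 0.0056 0.0478] turn -0.0002 dist 19
```

View pics/w22c.png

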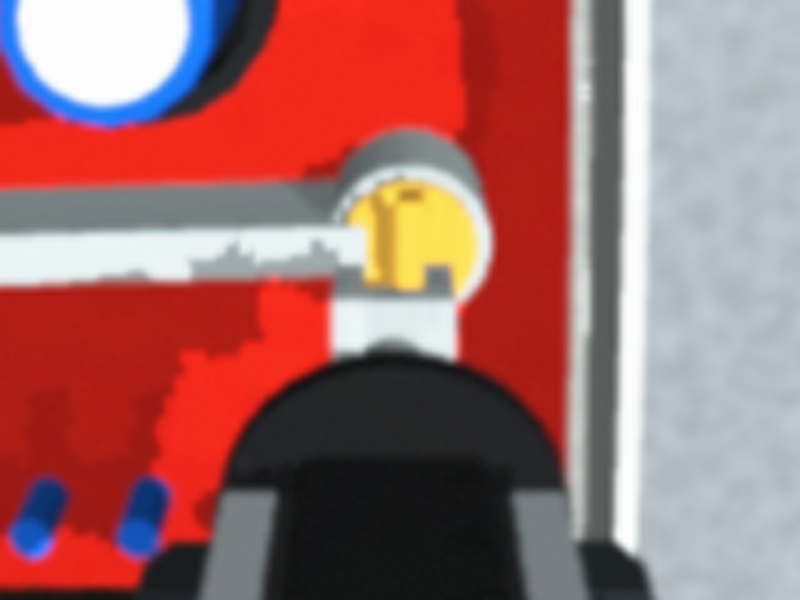

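```bash
python3 - <<'E'
from h import *
from station import env
c=load("pics/w22.npz"); s=env.sense()
g=np.clip((c["frame"][190:225,262:302].astype(float)-[150,120,20])/[105,110,110],0,1)*255
cv2.imwrite("pics/w22d.png",cv2.resize(g[...,::-1].astype(np.uint8),None,fx=16,fy=16,interpolation=cv2.INTER_NEAREST))
print([ (onplane(c,(np.array(q)+.5)/5-.5+[200,160],40,True)[0]).round(1) for q in((398,190),(425,190),(411,190))])
print([ (onplane(c,(np.array(q)+.5)/5-.5+[200,160],138.1-69,True)[0]).round(1) for q in((333,268),(459,268),(368,268),(425,268))])
for v in range(194,216,2): print(v,c["frame"][v,268:296].tolist() if 0 else c["frame"][v,270:296,0].tolist())
E
```

```text
[array([548.3, 325.8,  40. ]), array([548.7, 329.9,  40. ]), array([548.5, 327.8,  40. ])]
[array([550.4, 316.6,  69.1]), array([551.9, 333.8,  69.1]), array([550.8, 321.4,  69.1]), array([551.5, 329.1,  69.1])]
194 [90, 95, 106, 124, 148, 174, 193, 202, 206, 194, 197, 213, 218, 218, 218, 218, 212, 196, 183, 168, 150, 139, 134, 132, 131, 138]
196 [112, 150, 191, 215, 211, 191, 188, 199, 206, 215, 221, 228, 231, 229, 226, 227, 228, 227, 225, 223, 216, 196, 166, 143, 132, 134]
198 [163, 192, 208, 216, 206, 216, 238, 248, 247, 230, 199, 188, 188, 198, 226, 246, 250, 250, 246, 240, 231, 226, 219, 200, 166, 142]
200 [179, 204, 235, 241, 217, 200, 219, 239, 241, 234, 231, 232, 232, 234, 241, 249, 252, 252, 252, 252, 250, 244, 231, 227, 223, 197]
202 [225, 248, 252, 250, 235, 208, 198, 202, 219, 242, 251, 252, 252, 252, 251, 251, 251, 252, 252, 252, 252, 252, 250, 244, 233, 225]
204 [238, 247, 249, 251, 247, 220, 198, 201, 219, 241, 251, 252, 252, 252, 252, 252, 252, 252, 252, 252, 252, 252, 252, 251, 245, 236]
206 [231, 234, 241, 249, 246, 220, 198, 201, 217, 240, 251, 252, 252, 252, 252, 252, 252, 252, 252, 252, 252, 252, 252, 252, 251, 245]
208 [233, 234, 240, 248, 246, 219, 198, 200, 218, 241, 251, 252, 252, 252, 252, 252, 252, 252, 252, 252, 252, 252, 252, 252, 251, 248]
210 [233, 234, 238, 245, 245, 219, 197, 202, 219, 242, 251, 252, 252, 252, 252, 252, 252, 252, 252, 252, 252, 252, 252, 252, 252, 248]
212 [206, 208, 224, 244, 246, 223, 200, 201, 220, 242, 251, 252, 252, 251, 247, 239, 236, 236, 236, 238, 246, 251, 252, 252, 251, 244]
214 [123, 132, 184, 241, 249, 243, 217, 202, 220, 242, 251, 252, 252, 250, 231, 160, 123, 119, 124, 148, 214, 249, 252, 251, 247, 236]
```

View pics/w22d.png

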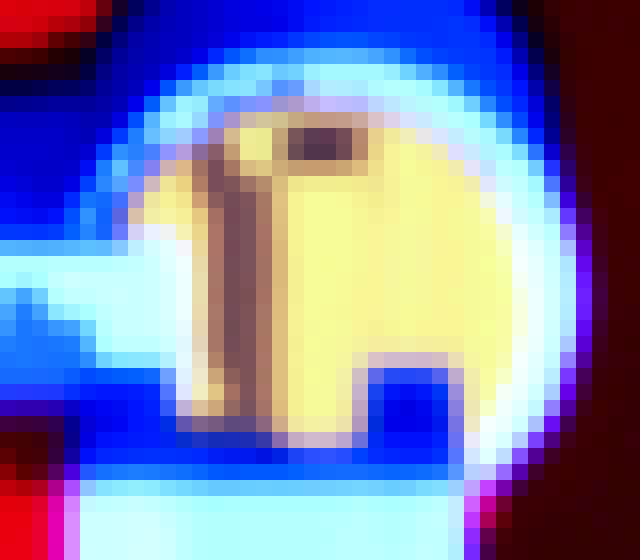

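Call:
{"op": "jog_arm", "data": {
  "motion": [
    [[0.0025,0.0055,0.03],0],
    [[0.0025,0.0055,0.058],0],
    [[0.0025,0.0055,0.058],0],
    [[0.0025,0.0055,0.058],0],
    [[0.0025,0.0055,0.058],0]
  ]
}}

```text
time_s: 25.52
eef_pos: [560.5, 326.4, 113.9]
orientation: [0.043, 0.999, -0.0, -0.0]
wrist_force: [0.2, -0.4, -0.7]
width: 0.227
```

```bash
python3 - <<'E'
from h import *
from station import env
c=env.capture("wrist"); np.savez("pics/w23.npz",**c)
crop(c["frame"],230,170,340,252,7,"pics/w23c.png")
s=env.sense(); print(s["wrist_force"]); plan(s,(560.3,326.5,101),85)
E
```

```text
[ 0.31252185  0.56229666 -1.04988534]
at [560.7 326.6 114.3] az 85.02 -> shift [ 0.0011 -0.0004  0.0332] turn 0.0001 dist 13
```

View pics/w23c.png

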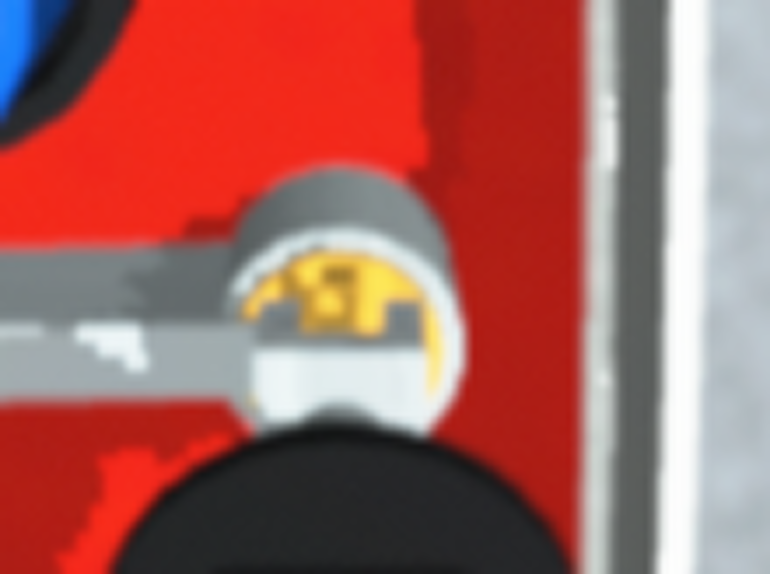

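Call:
{"op": "jog_arm", "data": {
  "motion": [
    [[0,0,0.01],0],
    [[0,0,0.018],0],
    [[0,0,0.024],0],
    [[0,0,0.028],0],
    [[0,0,0.03],0],
    [[0,0,0.03],0]
  ]
}}

```text
time_s: 26.07
eef_pos: [560.4, 326.5, 101.9]
orientation: [0.043, 0.999, -0.0, -0.0]
wrist_force: [0.1, 0.3, -1.2]
width: 0.227
```

```bash
python3 - <<'E'
from h import *
from station import env
c=env.capture("wrist"); np.savez("pics/w24.npz",**c)
crop(c["frame"],230,170,340,252,7,"pics/w24c.png")
s=env.sense(); print(s["wrist_force"],s["joints"].round(2)); plan(s,(560.3,326.5,101),85)
E
```

```text
[ 0.49615563 -0.52953973 -1.29561122] [-0.12  0.71 -0.72  1.38  0.48  1.23  0.6 ]
at [560.5 326.6 102. ] az 85.03 -> shift [ 0.0006 -0.0003  0.0025] turn 0.0002 dist 1
```

View pics/w24c.png

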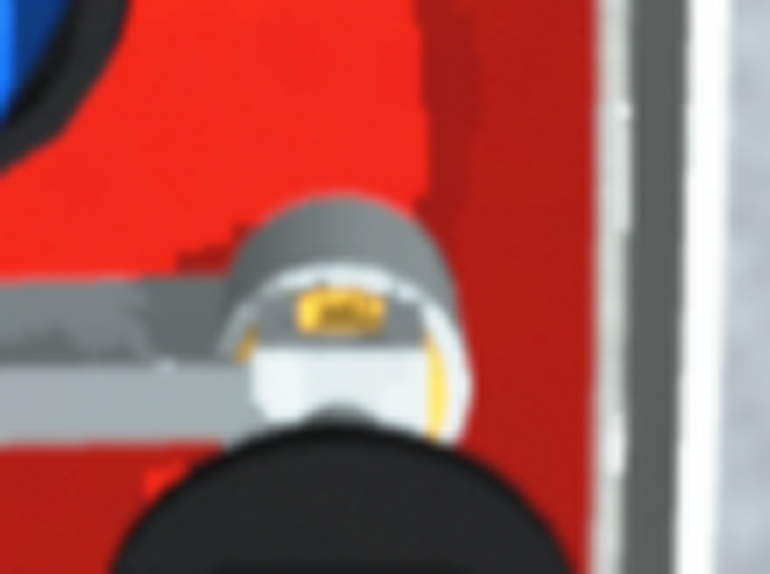

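The key sits astride the bar with no contact force. Now I'll turn it clockwise.

Call:
{"op": "jog_arm", "data": {
  "motion": [
    [[0,0,0],0.3],
    [[0,0,0],0.3],
    [[0,0,0],0.3],
    [[0,0,0],0.3],
    [[0,0,0],0.3],
    [[0,0,0],0.3],
    [[0,0,0],0.3],
    [[0,0,0],0.3]
  ]
}}

```text
time_s: 26.78
eef_pos: [560.8, 326.6, 102.0]
orientation: [0.494, 0.869, 0.0, 0.0]
wrist_force: [-0.0, 0.2, -2.2]
width: 0.229
```

Call:
{"op": "jog_arm", "data": {
  "motion": [
    [[0,0,0],0.2],
    [[0,0,0],0.2],
    [[0,0,0],0.2],
    [[0,0,0],0.2],
    [[0,0,0],0.2],
    [[0,0,0],0.2]
  ]
}}

```text
time_s: 27.28
eef_pos: [561.1, 326.6, 102.0]
orientation: [0.738, 0.675, 0.001, 0.001]
wrist_force: [1.7, -0.1, -1.8]
width: 0.225
```

```bash
python3 - <<'E'
from h import *
from station import env
c=env.capture("wrist"); np.savez("pics/w25.npz",**c)
crop(c["frame"],200,150,360,270,5,"pics/w25c.png")
s=env.sense(); print(s["wrist_force"],s["wrist_torque"],s["joints"].round(2)); plan(s,(560.3,326.5,101),-15)
E
```

```text
[ 1.02272935  0.58369266 -1.7887965 ] [ 0.03498062 -0.43545675  0.00146849] [-0.32  0.63 -0.38  1.38  0.24  1.17 -0.81]
at [561.1 326.7 102. ] az -4.84 -> shift [-0.0006 -0.0019  0.0026] turn 0.0565 dist 1
```

View pics/w25c.png

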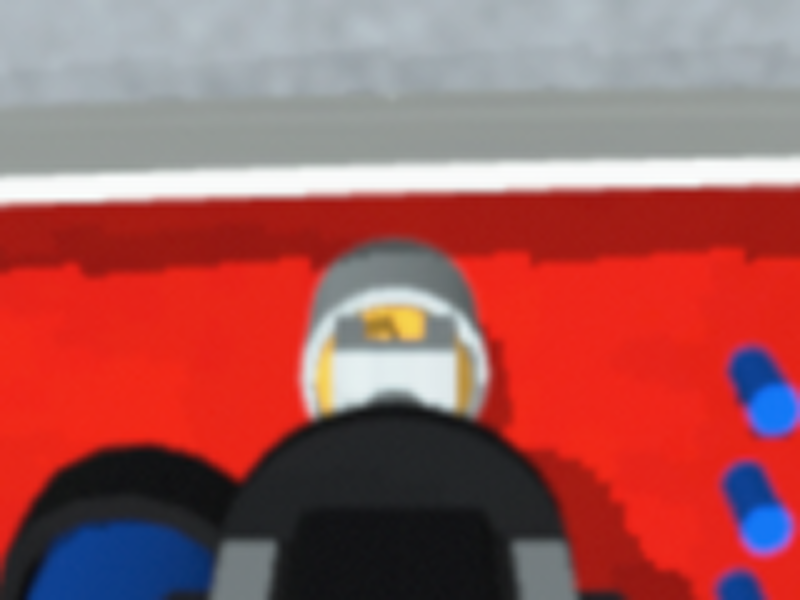

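Call:
{"op": "jog_arm", "data": {
  "motion": [
    [[0,0,0],0.03],
    [[0,0,0],0.05],
    [[0,0,0],0.06],
    [[0,0,0],0.065],
    [[0,0,0],0.065],
    [[0,0,0],0.065]
  ]
}}

```text
time_s: 27.83
eef_pos: [561.1, 326.5, 102.0]
orientation: [0.802, 0.598, 0.001, 0.0]
wrist_force: [2.0, -0.6, -1.9]
width: 0.224
```

```bash
python3 - <<'E'
from h import *
from station import env
c=env.capture("wrist"); np.savez("pics/w26.npz",**c)
crop(c["frame"],200,150,360,270,5,"pics/w26c.png")
s=env.sense(); print(s["wrist_force"],s["wrist_torque"],s["joints"].round(2)); plan(s,(560.3,326.5,101),-15)
E
```

```text
[ 1.93941656  0.6920151  -2.99370235] [ 0.04985392 -0.71829395  0.07179188] [-0.35  0.63 -0.33  1.39  0.21  1.16 -0.99]
at [561.1 326.6 102. ] az -16.59 -> shift [-0.0007 -0.0019  0.0025] turn -0.0088 dist 1
```

View pics/w26c.png

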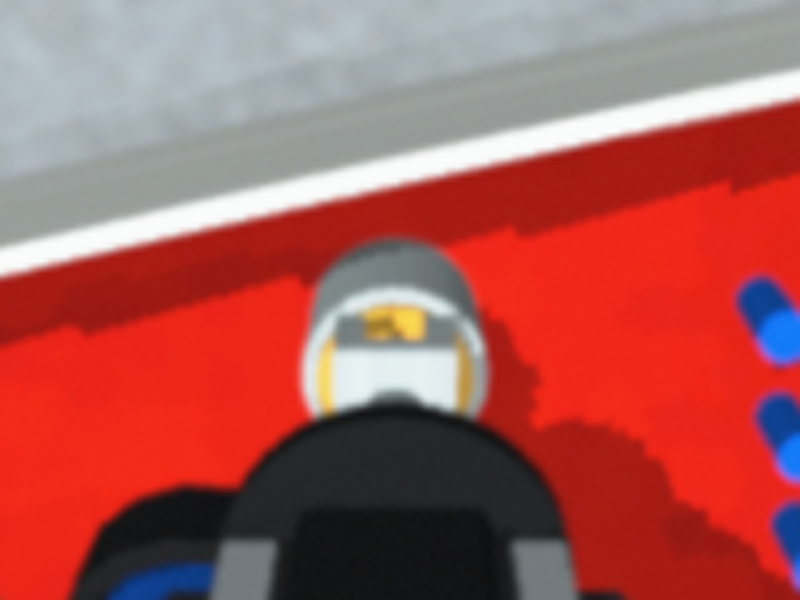

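Call:
{"op": "jog_arm", "data": {
  "motion": [
    [[0,0,0],0.015],
    [[0,0,0],0.03],
    [[0,0,0],0.03],
    [[0,0,0],0.03]
  ]
}}

```text
time_s: 28.22
eef_pos: [561.2, 326.5, 102.0]
orientation: [0.829, 0.56, 0.001, 0.0]
wrist_force: [3.0, 0.4, -3.7]
width: 0.225
```

```bash
python3 - <<'E'
from h import *
from station import env
s=env.sense(); print(s["wrist_force"],s["wrist_torque"],s["joints"].round(2)); plan(s,(560.3,326.5,101),-15)
E
```

```text
[ 2.97982936  0.4309961  -3.68340897] [ 0.09915596 -0.95673984  0.36350686] [-0.36  0.62 -0.31  1.39  0.2   1.16 -1.08]
at [561.2 326.5 102. ] az -21.94 -> shift [-0.0009 -0.002   0.0026] turn -0.0386 dist 1
```

The torque rose to 0.36 N m, so the screw is at its stop. I'll back off into the free play and lift.

Call:
{"op": "jog_arm", "data": {
  "motion": [
    [[0,0,0],-0.04],
    [[0,0,0],-0.06],
    [[0,0,0],-0.06],
    [[0,0,-0.02],-0.06],
    [[0,0,-0.06],-0.06],
    [[0,0,-0.12],-0.06],
    [[0,0,-0.2],-0.06],
    [[0,0,-0.2],-0.06]
  ]
}}

```text
time_s: 28.88
eef_pos: [562.4, 329.7, 190.1]
orientation: [0.773, 0.634, 0.006, -0.0]
wrist_force: [1.4, 0.6, 1.0]
width: 0.224
```

```bash
python3 - <<'E'
from h import *
from station import env
c=env.capture("wrist"); np.savez("pics/w27.npz",**c)
crop(c["frame"],200,130,360,250,5,"pics/w27c.png")
s=env.sense(); print(s["wrist_force"],s["wrist_torque"],s["joints"].round(2),s["width"]*85); plan(s,(439.5,-360.5,190),-11)
E
```

```text
[-0.50856259 -0.88468072 -0.70153614] [ 0.00166876  0.02085987 -0.01753015] [-0.33  0.57 -0.37  1.27  0.2   1.33 -0.89] 18.479248569506556
at [561.5 329.  187.4] az -11.3 -> shift [-1.7501  0.0385 -0.0185] turn -0.0016 dist 700
```

View pics/w27c.png

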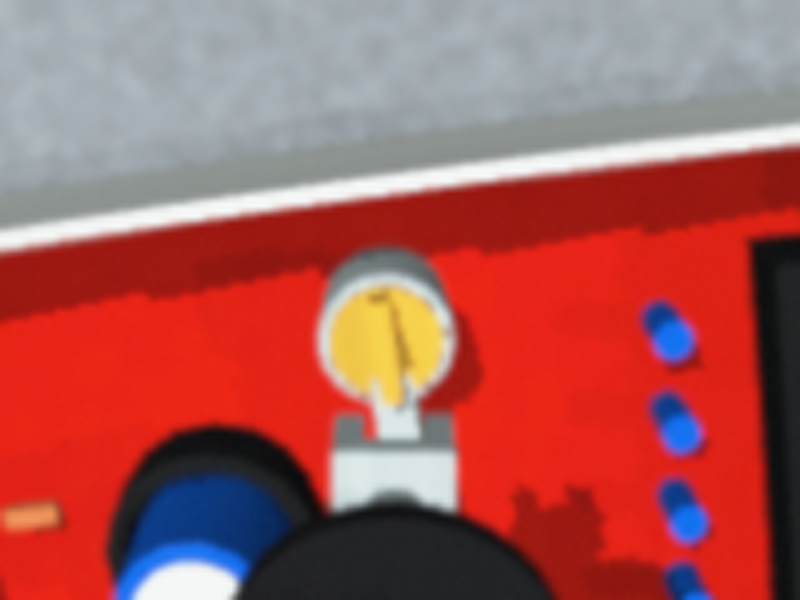

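The bar is now in line with the rail, so the screw is locked. I'll carry the key back.

Call:
{"op": "jog_arm", "data": {
  "motion": [
    [[-0.98,0.02,-0.01],-0.197],
    [[-0.98,0.02,-0.01],-0.197],
    [[-0.98,0.02,-0.01],-0.197],
    [[-0.98,0.02,-0.01],-0.197],
    [[-0.98,0.02,-0.01],-0.197],
    [[-0.98,0.02,-0.01],-0.197],
    [[-0.98,0.02,-0.01],-0.197],
    [[-0.98,0.02,-0.01],-0.197]
  ]
}}

```text
time_s: 29.6
eef_pos: [500.6, 0.7, 184.9]
orientation: [0.543, 0.839, -0.0, -0.001]
wrist_force: [1.2, -0.0, 0.1]
width: 0.222
```

```bash
python3 - <<'E'
from h import *
from station import env
s=env.sense(); print(s["joints"].round(2),s["width"]*85); plan(s,(439.5,-360.5,190),24.5)
E
```

```text
[ 0.32  0.28 -0.43  1.7   0.12  1.19  0.28] 18.858055245341237
at [500.6   0.7 184.9] az 24.17 -> shift [-0.7612 -0.5093 -0.0131] turn -0.0018 dist 366
```

Call:
{"op": "jog_arm", "data": {
  "motion": [
    [[-0.76,-0.508,-0.01],0],
    [[-0.76,-0.508,-0.01],0],
    [[-0.76,-0.508,-0.01],0],
    [[-0.76,-0.508,-0.01],0],
    [[-0.76,-0.508,-0.01],0],
    [[-0.76,-0.508,-0.01],0],
    [[-0.76,-0.508,-0.01],0],
    [[-0.76,-0.508,-0.01],0]
  ]
}}

```text
time_s: 30.27
eef_pos: [446.0, -327.2, 188.6]
orientation: [0.543, 0.839, 0.001, -0.001]
wrist_force: [0.2, 0.4, -0.2]
width: 0.229
```

```bash
python3 - <<'E'
from h import *
from station import env
s=env.sense(); plan(s,(439.5,-360.5,150),24.5)
E
```

```text
at [ 446.  -327.2  188.6] az 24.17 -> shift [-0.0695 -0.0488  0.0963] turn -0.0019 dist 51
```

Call:
{"op": "jog_arm", "data": {
  "motion": [
    [[-0.069,-0.048,0.0],-0.002],
    [[-0.069,-0.048,0.04],-0.002],
    [[-0.069,-0.048,0.1],-0.002],
    [[-0.069,-0.048,0.1],-0.002],
    [[-0.069,-0.048,0.1],-0.002],
    [[-0.069,-0.048,0.1],-0.002]
  ]
}}

```text
time_s: 30.77
eef_pos: [441.6, -358.8, 149.5]
orientation: [0.54, 0.842, 0.0, -0.0]
wrist_force: [0.6, -1.4, -0.7]
width: 0.225
```

```bash
python3 - <<'E'
from h import *
from station import env
c=env.capture("wrist"); np.savez("pics/w28.npz",**c)
f=np.clip(c["frame"].astype(int)*2,0,255).astype(np.uint8); crop(f,200,160,360,280,5,"pics/w28c.png")
s=env.sense(); print(s["wrist_force"],s["width"]*85); plan(s,(439.5,-360.5,74),24.5)
E
```

```text
[-0.09117102 -0.44918394 -0.34632408] 19.135193596809188
at [ 442.2 -359.2  150.2] az 24.62 -> shift [-0.     -0.0077  0.1905] turn 0.0007 dist 76
```

View pics/w28c.png

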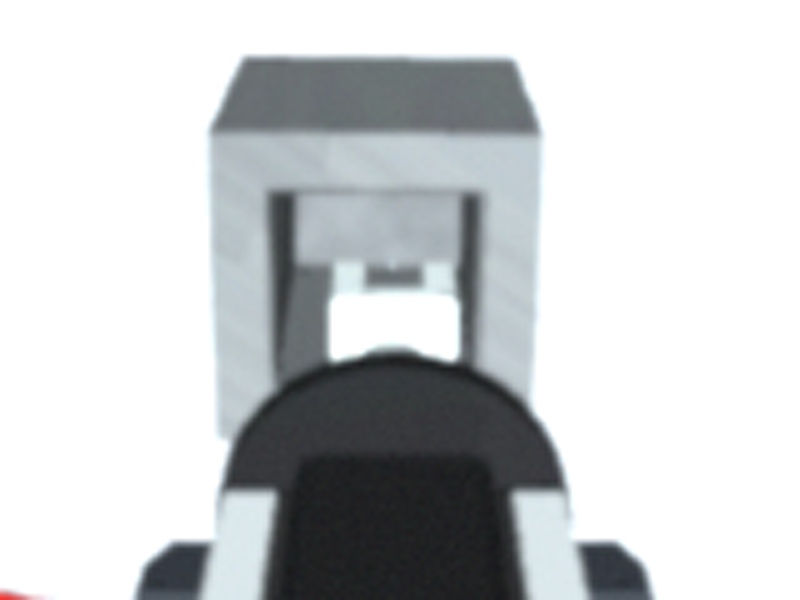

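```bash
python3 - <<'E'
from h import *
from station import env
c=load("pics/w28.npz"); s=env.sense(); m=R.from_quat(s["orientation"]).as_matrix(); p=s["eef_pos"]
def T(q,z): return (m.T@(onplane(c,(np.array(q)+.5)/5-.5+[200,160],z,True)[0]-p)).round(2)
for n,q,z in(("hL",(270,192),60),("hR",(482,192),60),("sTL",(212,131),60),("sTR",(540,131),60),("kL",(333,265),81),("kR",(460,265),81)): print(n,T(q,z))
E
```

```text
hL [ 15.75 -19.24  90.17]
hR [15.73 12.24 90.21]
sTL [ 25.11 -27.62  90.15]
sTR [25.07 20.65 90.21]
kL [11.27 -9.17 69.19]
kR [11.26  8.2  69.21]
```

Call:
{"op": "jog_arm", "data": {
  "motion": [
    [[-0.0025,-0.0075,0.0],0],
    [[-0.0025,-0.0075,0.03],0],
    [[-0.0025,-0.0075,0.06],0],
    [[-0.0025,-0.0075,0.1],0],
    [[-0.0025,-0.0075,0.14],0],
    [[-0.0025,-0.0075,0.16],0],
    [[-0.0025,-0.0075,0.16],0],
    [[-0.0025,-0.0075,0.16],0]
  ]
}}

```text
time_s: 31.48
eef_pos: [439.1, -362.0, 85.5]
orientation: [0.541, 0.841, 0.0, 0.0]
wrist_force: [1.1, 0.6, -0.5]
width: 0.227
```

```bash
python3 - <<'E'
from h import *
from station import env
c=env.capture("wrist"); np.savez("pics/w29.npz",**c)
f=np.clip(c["frame"].astype(int)*2,0,255).astype(np.uint8); crop(f,200,160,360,280,5,"pics/w29c.png")
s=env.sense(); print(s["wrist_force"],s["width"]*85); plan(s,(439.5,-360.5,74),24.5)
E
```

```text
[ 0.51414318  0.20405108 -0.31735795] 19.280156829669302
at [ 439.6 -362.4   86.1] az 24.56 -> shift [0.0045 0.0018 0.0303] turn 0.0003 dist 12
```

View pics/w29c.png

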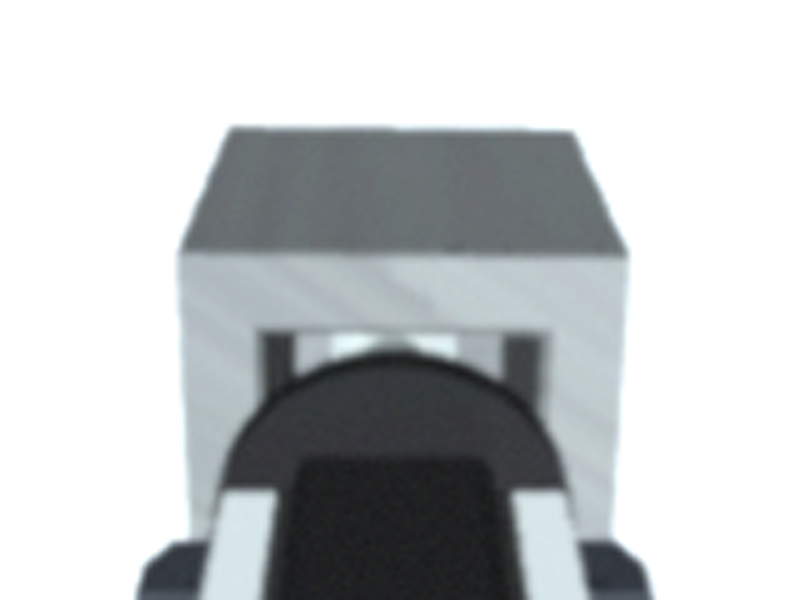

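Call:
{"op": "jog_arm", "data": {
  "motion": [
    [[0.001,0.0015,0.01],0],
    [[0.001,0.0015,0.02],0],
    [[0.001,0.0015,0.028],0],
    [[0.001,0.0015,0.03],0],
    [[0.001,0.0015,0.03],0],
    [[0.001,0.0015,0.03],0]
  ]
}}

```text
time_s: 32.03
eef_pos: [439.6, -361.5, 73.8]
orientation: [0.541, 0.841, 0.0, 0.0]
wrist_force: [-1.1, 0.3, 4.7]
width: 0.225
```

```bash
python3 - <<'E'
from h import *
from station import env
s=env.sense(); print(s["wrist_force"],s["width"]*85); plan(s,(439.5,-360.5,74),24.5)
E
```

```text
[-1.06062432  0.30214986  4.68941812] 19.165305906263352
at [ 439.6 -361.5   73.8] az 24.55 -> shift [ 0.0023  0.0008 -0.0005] turn 0.0003 dist 1
```

Call:
{"op": "jog_arm", "data": {
  "motion": [
    [[0,0,0],0],
    [[0,0,0],0],
    [[0,0,0],0],
    [[0,0,0],0],
    [[0,0,-0.05],0],
    [[0,0,-0.13],0],
    [[0,0,-0.23],0],
    [[0,0,-0.33],0]
  ],
  "claw": 60
}}

```text
time_s: 32.7
eef_pos: [438.4, -360.7, 205.3]
orientation: [0.541, 0.841, 0.0, -0.001]
wrist_force: [1.2, -0.7, 0.3]
width: 0.767
```

Call:
{"op": "jog_arm", "data": {
  "motion": [
    [[-0.15,0,-0.05],0],
    [[-0.15,0,-0.05],0],
    [[-0.15,0,-0.05],0],
    [[-0.15,0,-0.05],0],
    [[-0.15,0,-0.05],0],
    [[-0.15,0,-0.05],0]
  ]
}}

```text
time_s: 33.2
eef_pos: [463.8, -414.2, 223.8]
orientation: [0.54, 0.842, 0.001, -0.001]
wrist_force: [0.3, 0.0, -0.2]
width: 0.766
```

```bash
python3 - <<'E'
from h import *
from station import env
c=env.capture("wrist"); np.savez("pics/w30.npz",**c)
f=np.clip(c["frame"].astype(int)*2,0,255).astype(np.uint8); cv2.imwrite("pics/w30.png",f[...,::-1])
t=env.capture("top"); np.savez("pics/top30.npz",**t); crop(t["frame"],100,100,450,260,2.2,"pics/t30.png")
s=env.sense(); print(s["wrist_force"],s["width"]*85,s["eef_pos"])
for n,u in(("med",(150,185)),("large",(180,187)),("small",(212,190))): print(n,captop(t,u,56,wrist=False))
E
```

```text
[ 0.40415092 -0.07563776  0.41438183] 64.99697279004195 [ 463.89602703 -414.49077625  224.23116395]
med (array([516.59658351, 285.15361159]), np.float64(9.377727001989161), array([143.74, 183.84]), np.int32(50))
large (array([512.6537225 , 205.83572865]), np.float64(13.480497387893168), array([174.28571429, 185.86734694]), np.int32(98))
small (array([512.6537225 , 205.83572865]), np.float64(13.480497387893168), array([174.28571429, 185.86734694]), np.int32(98))
```

View pics/w30.png

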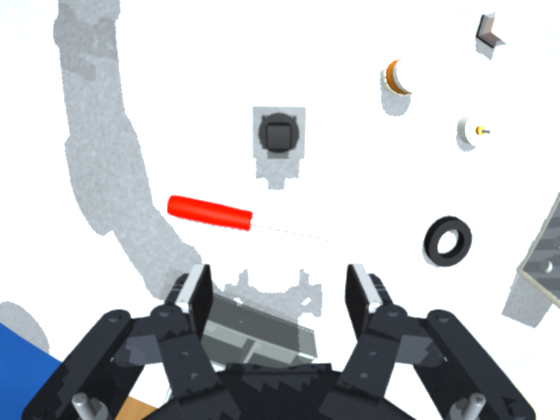

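View pics/t30.png

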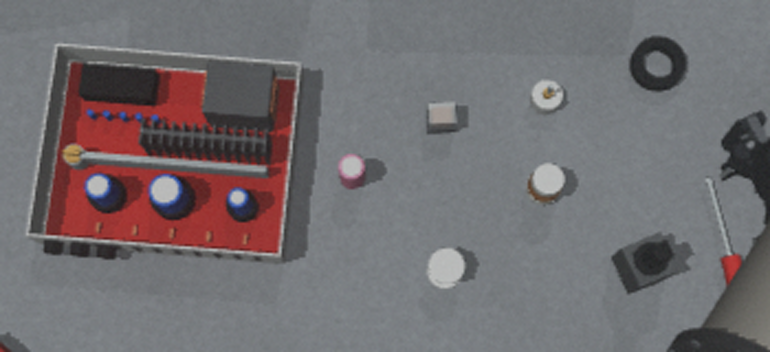

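```bash
python3 - <<'E'
from h import *
c=load("pics/w30.npz")
def P(u,v):
    o,d=ray(c,(u,v),True); ax=ray(c,(c["cx"],c["cy"]),True)[1][0]
    return (o+d[0]*c["range_z"][v,u]/(d[0]@ax)).round(1)
print("handle top",P(279,137),"corners",P(272,143),P(286,143),"collar",P(279,116),P(264,132),"stand top",P(258,112),P(300,112))
E
```

```text
handle top [ 439.3 -360.8  114.7] corners [ 436.3 -367.3  114.6] [ 446.1 -362.7  115.8] collar [ 433.  -346.9   64. ] [ 426.6 -366.    66.2] stand top [ 413.7 -351.6   60.3] [ 449.2 -335.3   59.2]
```

The handle top is at z ≈ 115 at (439,-361), the collar is at 65 on the stand top at 60, and the robot touches nothing. I'm handing in.

```bash
python3 -c "
from station import env
print(env.finish_job())"
```

```text
the job is handed in; nothing more can be done
None
```

The job is done and handed in at about 33 s of the 72 s allowed. It gave no verdict, so what follows is from my own checks.

- **Capacitors:** all three are upright in their own cups. From the wrist camera, their tops were within about 1 mm of the cup centres. A final view from the top camera agreed to about 2 mm for the large and medium ones. It gave no separate reading for the small one, because that pick locked onto the large one again.
- **Screw:** I turned it clockwise until the torque rose from about 0.07 to 0.36 N m at the stop. A picture after lifting the key shows the bar in line with the rail.
- **Key:** it hangs upright in its stand. The handle centre is within about 1 mm of the hole axis, with its top at 115 mm, and the collar is at about 65 mm on the 60 mm stand top.
- **Bystanders and robot:** the bystanders in the last pictures look where they were. I didn't measure them, and the multimeter was only partly in view. The gripper is open, clear of everything, with no force on the wrist.

The first hover over the small cup was measured before the arm had settled and was about 5 mm off. I measured again lower down and corrected it before lowering the capacitor.

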